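# Clamp a carving blank by pumping a ratchet bench clamp

### The job

Hold the loose wooden blank for carving: lay it flat on the bed of the green ratchet clamp, lengthwise between the two jaws, and let go of it. Then take the red lever handle and pump it, stroke by stroke, so that the toothed bar creeps up and grips the blank; stop as soon as a pull has become distinctly heavy, because the wood is soft and more teeth would bruise it. Leave the lever back at its rest with the blank gripped, and do not disturb the other tools.

Things in the scene. Friction and masses are not known exactly. Their poses are not given: they have to be found in the camera images.
- blank: Pale softwood offcut, 34 x 72 x 22 mm (x, y, z), lying flat on the mat; it is the smaller of the two pale blocks. Origin at the centre of its underside; its long side is y. Grip it across the 34 mm.
- clamp: Green ratchet bench clamp fixed to the table, base 96 x 370 mm. Origin at the centre of its underside; y runs along it from the lever end (-y) to the fixed jaw (+y), z up. Wooden bed 74 mm wide, top 18 mm up. The head with the teeth spans y -146 to -30 mm, 79 mm high. A sprung foot on a toothed bar closes towards +y; its start opening is not measured.
- fixed_jaw: Fixed jaw at the +y end of the clamp, cork-faced, 44 mm high. Its origin and axes are those of the clamp; its face stands at y = +150 mm. The blank ends up against it: the pumped foot pushes it there.
- bed_mid (a point): Point on top of the clamp's bed, between the jaws, 45 mm short of the fixed jaw's face; axes as the clamp. A blank whose underside is centred here, its long side along y, has 9 mm or more free at each end. The jaws are 21 mm (foot) and 26 mm high above the bed, so fingers go down on the blank's long sides.
- lever_grip (a point): Middle of the red handle: a bar 18 mm thick, 54 mm long along the clamp's x, free all round. It swings on arms in the clamp's y-z plane, 130 mm from an axis along x at y -100, z 63 mm in the clamp's frame. The bar may turn in the grip. Holding it at the end of an idle pull takes 1 to 3 N; the grip is right when that has grown by 5 to 7.5 N, and past 9 N it is too much.
- pump_lever (a joint): Pump lever angle, 0 at rest (handle leaning 0.29 rad towards +y, the jaws), up to a stop at 0.58 as the handle is pulled towards -y. A pull beyond 0.55 advances the bar one 5 mm tooth; back below 0.04 the pawl drops behind the next. A spring returns a released lever. The foot's spring, 3.3 N/mm, is felt at the handle divided by 6.7.
- sanding_block: Wood block wrapped in sandpaper, 53 x 97 x 28 mm, lying on the table; leave it alone. Origin under its centre.
- mallet: Wooden carving mallet, 145 x 282 x 66 mm, lying on the table; leave it alone. Origin under its centre.
- yellow_chisel: Flat chisel with a yellow handle, 25 x 221 x 24 mm, lying on the table; leave it alone. Origin under its centre.
- tint_bottle: Small yellow tint bottle with a grey cap, 24 x 24 x 49 mm, standing; leave it alone. Origin under its centre.
Things that resemble listed ones, but are neither listed nor needed, are in the scene too. What is shaped like the blank but blue or pink is not meant.

How it is judged:
By the outcome, as a careful person would: the job done as asked, in the order asked, and still so for the second after the job is handed in, with the robot touching nothing.
It also fails if it takes over 72 s, if anything falls off the work surface, if the arm or the gripper's body presses on something with over 40 N, if the wrist force passes 120 N, or if a joint passes its speed limit or range.

### The arm

A 7-joint arm with a two-finger parallel gripper is mounted at the origin on a cart in front of the work surface, level with it; the furniture and walls round the work are solid. World frame = base frame: x ahead of the robot, y to its left, z up, the work surface at z = 0. Lengths are in m, angles in rad, forces in N, time in s.
With the tool pointing down it reaches from about 0.4 to 0.85 m from the base axis. Payload 10.4 kg.
Tool frame: the origin (TCP) lies on the centre line of the jaws, within the pads' length; the fingertips stand 17 mm ahead of it and the grasp point (between the pads) lies 2 mm behind it (manip.tcp_to_tips is the distance from the TCP to the fingertips, in m); z points along the fingers, x is the direction in which the jaws open and shut, and the axes are right-handed (so a half turn about z gives the same grasp; the last joint's range is limited). The gripper opens to 85 mm and grips with 20 to 120 N. Pads are 22 mm wide; open, the fingers measure 114 mm over their backs; the gripper's body (76 mm by 85 mm) begins 54 mm behind the grasp point. The pads swing forward as they close: fully open they stand 13 mm farther back than shut.
Start: joints at [-1.192, 0.332, -0.065, 1.46, 0.022, 1.35, -0.088], TCP at [0.244, 0.575, 0.248] pointing down, gripper open.
Joint ranges: [-2.6, 2.6], [-0.5, 2.12], [-1.47, 1.34], [0.16, 2.42], [-1.27, 4.41], [0.06, 2.06], [-2.6, 2.6]. Speed limits (rad/s): [2.22, 2.22, 2.79, 2.79, 3.14, 3.14, 3.14].

### API

Orientations are given as a unit quaternion [x, y, z, w].
In Python, from workcell import manip gives the robot as it stands.
- The arm moves only by the shell command python3 -m pendant 'ROWS' [FORCE]. ROWS is JSON, a list of rows, each a list of 3 entries, a list of its own where there are three numbers: the shift along the world's x, y, z in cm, then the turn, a rotation vector about the world's x, y, z in degrees, then the closure in counts, from 0 (fully open) to 255 (shut). A call has 1 to 12 rows; each row shifts and turns the pose as measured when the row begins; what a row does not reach is not made up. A row lasts 1/8 s, in which the tool goes at most 62.5 mm and 10.7 degrees, less where a joint would pass 70% of its speed; a pose out of reach is approached as far as the arm can. A call is refused whole if a number of a shift passes 6.25 or a number of a turn 10.7, either way. A call with a gripper value outside its range is refused whole. The fingers move at their own pace and stop on an object; FORCE is the grip in N (left out, the last holds). Time passes only in rows, so rows that do not move let the fingers close. It gives the time, the measured TCP pose, the force and the opening at its end, in the units of the state.
- manip.get_obs(): the state, without advancing time (a new reading comes with each control period).
- manip.camera(name): name is "side" or "top" or "wrist"; returns a dict with "pixels" (400x640x3 uint8, red, green, blue), "range_z" (400x640 float32, m along the optical axis (not along the pixel's ray), 0 where there is no reading), "K" (3x3 intrinsics, pixels), "origin" and "rotation" of the camera in the world; the wrist camera has in their place "hand_eye" (4x4, takes a point from camera to tool coordinates, whose origin is the TCP and whose axes are the tool frame's). Camera axes: x right, y down, z forward; pixel columns grow to the right and rows downward; lengths in m; the calibration is good to about 2 mm. A picture is of the moment at which its call begins: read the wrist's pose just before it.
- manip.hand_in(): hands the job in, once; it reports no verdict.
The state is a dict: "clock": time; "joint_pos": joint angles; "joint_velocities": joint speeds; "tau": joint torques, N m; "position": TCP position; "ee_rot": TCP orientation; "ft_force": force on the tool from outside, world axes, zero at the start; "torque": the same for the moment, N m; "grip_width": opening from 0.0 (shut) to 1.0 (fully open).
Only numpy, scipy, OpenCV 4.12 (cv2) and the standard library are available. Lean on these libraries where they do the work, as an engineer would, in place of code of your own. Each camera call takes 0.05 s, during which the arm holds its last target.

## Working session

There is one attempt and no reset: what is moved stays moved. The work goes in short steps, Python scripts to look and compute and a shell command to move; the robot and the scene stay as the last step left them, time stands still between calls to the robot, and variables do not carry over. Pictures are saved under pics/ and viewed, and the job is handed in when it is done.

```bash
mkdir -p pics; ls
python3 - <<'E'
from workcell import manip
import cv2,numpy as np
o=manip.get_obs();print(o)
for n in("side","top","wrist"):
    c=manip.camera(n);cv2.imwrite(f"pics/a_{n}.png",c["pixels"][:,:,::-1])
    np.savez(f"a_{n}.npz",**c)
    print(n,[ (k,np.round(v,4).tolist()) for k,v in c.items() if k not in("pixels","range_z")])
E
```

```text
pics
{'clock': 0.0, 'joint_pos': array([-1.19160611,  0.3328716 , -0.06470615,  1.46093356,  0.02158352,
        1.34993944, -0.08852872]), 'joint_velocities': array([ 0.00157319, -0.00096037, -0.00124006,  0.00038927, -0.00089816,
        0.00077696, -0.00030513]), 'tau': array([ 2.51301790e-04, -6.25436783e+01,  4.93691757e-02, -3.91613102e+01,
        1.62693264e-02,  9.67434811e-03,  3.71010503e-05]), 'position': array([0.24427185, 0.57489487, 0.24751982]), 'ee_rot': array([ 8.33987748e-01,  5.51782480e-01, -5.93137187e-04,  4.23086022e-04]), 'ft_force': array([ 0.03922585, -0.06262792, -0.38513057]), 'torque': array([-0.02835996,  0.00954329, -0.01766995]), 'grip_width': 1.0027929484423426}
side [('K', [[391.0569, 0.0, 325.0368], [0.0, 391.0569, 203.0739], [0.0, 0.0, 1.0]]), ('origin', [0.4058, -1.0291, 0.4669]), ('rotation', [0.8183, -0.0607, 0.0515, -0.5693])]
top [('K', [[490.1603, 0.0, 330.2816], [0.0, 490.1603, 199.0941], [0.0, 0.0, 1.0]]), ('origin', [0.3448, -0.0703, 1.5349]), ('rotation', [0.7124, -0.6973, 0.0566, -0.0547])]
wrist [('K', [[339.4541, 0.0, 312.0502], [0.0, 339.4541, 201.948], [0.0, 0.0, 1.0]]), ('hand_eye', [[1.0, 0.0001, 0.0008, 0.0004], [-0.0003, 0.9573, 0.2891, -0.0746], [-0.0007, -0.2891, 0.9573, -0.1257], [0.0, 0.0, 0.0, 1.0]])]
```

View pics/a_top.png

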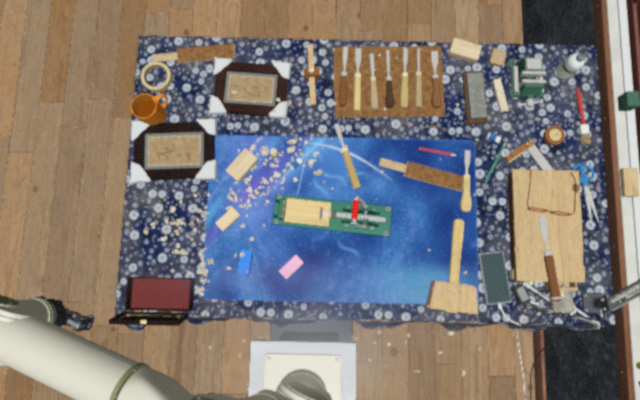

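View pics/a_side.png

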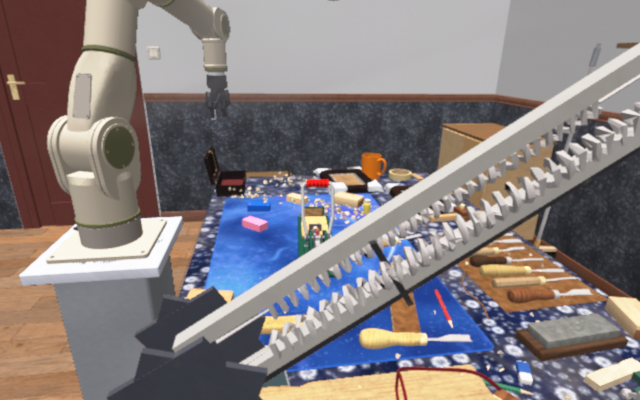

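View pics/a_wrist.png

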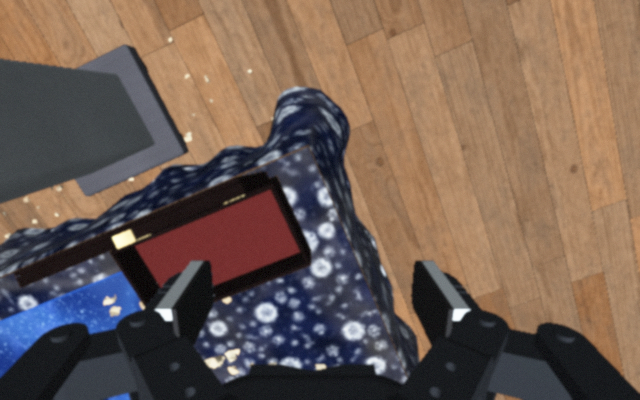

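The top view shows these candidates for the blank:
- small pale block at (228,218), on the mat
- larger pale block at (241,165)
- pale offcuts off the mat at (465,48), (498,57) and (501,95)
- blue block at (245,261) and pink block at (291,266)

I choose (228,218). The clamp runs from (275,210) to (390,222), with its red lever at (355,210). Next I'll check a close crop and measure.

```bash
cat > h.py <<'E'
import numpy as np,cv2
from scipy.spatial.transform import Rotation as R
from workcell import manip
def load(n): return dict(np.load(n,allow_pickle=True))
def pose(c,obs=None):
    if "hand_eye" in c:
        H=np.array(c["hand_eye"]);Rt=R.from_quat(obs["ee_rot"]).as_matrix()
        return Rt@H[:3,:3],Rt@H[:3,3]+obs["position"]
    r=np.array(c["rotation"]);r=R.from_quat(r).as_matrix() if r.shape==(4,) else r
    return r,np.array(c["origin"])
def cloud(c,P):
    K=c["K"];z=c["range_z"];v,u=np.mgrid[:z.shape[0],:z.shape[1]]
    p=np.stack([(u-K[0,2])/K[0,0]*z,(v-K[1,2])/K[1,1]*z,z],-1)
    return p@P[0].T+P[1]
def ray(c,P,u,v,h):
    K=c["K"];d=P[0]@np.array([(u-K[0,2])/K[0,0],(v-K[1,2])/K[1,1],1.]);return P[1]+d*(h-P[1][2])/d[2]
def proj(c,P,X):
    q=(np.asarray(X)-P[1])@P[0];K=c["K"];return q[...,:2]/q[...,2:]*K[0,0]+[K[0,2],K[1,2]]
E
python3 - <<'E'
from h import *
c=load("a_top.npz");P=pose(c);X=cloud(c,P);print(P[0].round(3).tolist())
im=c["pixels"][:,:,::-1]
cv2.imwrite("pics/b_crop.png",cv2.resize(im[140:300,200:400],None,fx=4,fy=4,interpolation=cv2.INTER_CUBIC)[:600])
for n,(u,v) in dict(small=(228,218),big=(241,165),mat=(260,190),mat2=(420,260),clL=(285,210),bed=(305,211),red=(355,210),clR=(385,215),blue=(245,261),pink=(291,266)).items(): print(n,X[v,u].round(4))
s=load("a_side.npz");Ps=pose(s)
for x in [X[218,228],X[210,355]]: print(proj(s,Ps,x))
hsv=cv2.cvtColor(im,cv2.COLOR_BGR2HSV);print(hsv[218,228],hsv[165,241],hsv[190,260],hsv[205,280],hsv[230,340])
E
```

```text
[[0.021, -0.987, 0.157], [-1.0, -0.022, -0.001], [0.004, -0.157, -0.988]]
small [0.5195 0.2456 0.0157]
big [0.6855 0.2104 0.0323]
mat [ 0.6134  0.1525 -0.0027]
mat2 [ 0.4024 -0.3531  0.0099]
clL [0.5483 0.0689 0.0169]
bed [0.5466 0.0064 0.0164]
red [ 0.5284 -0.1404  0.1965]
clR [ 0.5403 -0.2445  0.0091]
blue [0.3875 0.1854 0.0208]
pink [0.3753 0.0438 0.0238]
[297.28988704 197.12830159]
[315.21969466 179.01959378]
[ 20  64 235] [ 21  59 225] [115 131 187] [ 79 123 124] [ 85 118 125]
```

View pics/b_crop.png

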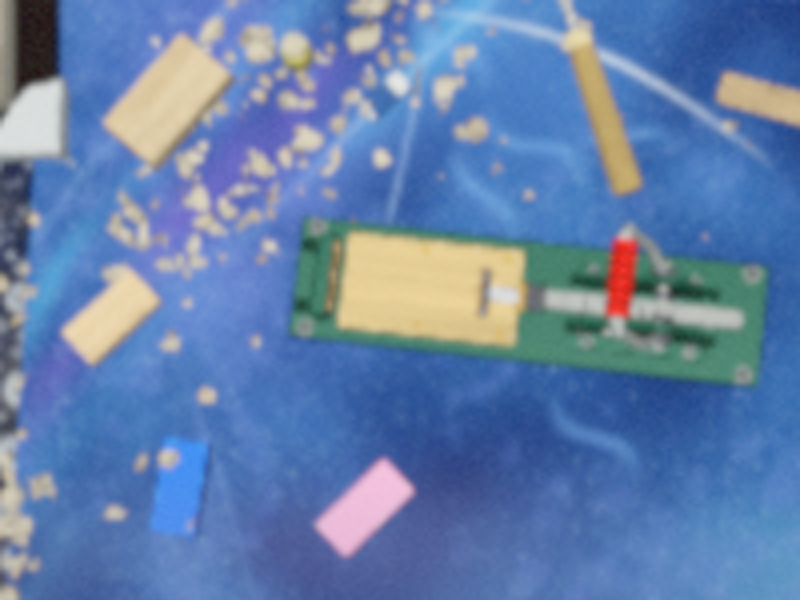

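The crop shows the small pale block at about (227,219), roughly half the size of the larger block (the sanding block) at (241,165), so the choice holds. The fixed jaw is at the left end of the clamp and the lever at the right, so clamp +y is close to world +y.

Run:
```python
from h import *
c=load("a_top.npz");P=pose(c)
im=np.ascontiguousarray(c["pixels"][:,:,::-1]);hsv=cv2.cvtColor(im,cv2.COLOR_BGR2HSV)
def rect(m,h,name):
    p=np.argwhere(m)[:,::-1]
    q=np.array([ray(c,P,u,v,h)[:2] for u,v in p]);r=cv2.minAreaRect((q*1000).astype(np.float32));print(name,np.round(r[0],1),np.round(r[1],1),r[2],len(p))
m=cv2.inRange(hsv,(8,30,150),(30,130,255))>0
def comp(m,u,v):
    n,l=cv2.connectedComponents(m.astype(np.uint8),connectivity=4);return l==l[v,u]
rect(comp(cv2.morphologyEx(m.astype(np.uint8),cv2.MORPH_OPEN,np.ones((5,5)))>0,228,218),.022,"blank")
rect(comp(cv2.morphologyEx(m.astype(np.uint8),cv2.MORPH_OPEN,np.ones((5,5)))>0,305,212),.018,"bed")
g=cv2.inRange(hsv,(60,80,40),(95,255,255))>0
g[:180]=0;g[250:]=0;g[:,:265]=0;g[:,400:]=0
g=comp(cv2.morphologyEx(g.astype(np.uint8),cv2.MORPH_OPEN,np.ones((3,3)))>0,340,232)
rect(g,.008,"clamp")
```

```text
blank [518.  248.1] [40.3 67.2] 47.31013870239258 248
bed [544.3  -0.9] [140.3  76. ] 84.96928405761719 1042
clamp [624.9 -39.6] [1282.6 2154. ] 1.3582065105438232 254821
```

```bash
python3 -m pendant '[[[3,-5,0],[0,0,-4],0],[[3,-5,0],[0,0,-4],0],[[3,-5,0],[0,0,-4],0],[[3,-5,0],[0,0,-4],0],[[3,-5,0],[0,0,-4],0],[[3,-5,0],[0,0,0],0],[[3,-4,0],[0,0,0],0],[[0,0,0],[0,0,0],0]]'
cat > look.py <<'E'
from h import *
import sys,pickle
n=sys.argv[1];o=manip.get_obs();c=manip.camera("wrist")
pickle.dump((c,o),open(n+".pkl","wb"))
cv2.imwrite(f"pics/{n}.png",c["pixels"][:,:,::-1]);P=pose(c,o)
x=R.from_quat(o["ee_rot"]).as_matrix()
print(o["clock"],o["position"].round(4),"xyaw",np.degrees(np.arctan2(x[1,0],x[0,0])).round(1),"z",x[:,2].round(3),o["ft_force"].round(2),o["grip_width"])
E
python3 look.py w1
```

```text
clock: 1.15
position: [0.457, 0.222, 0.2456]
ee_rot: [0.919, 0.393, -0.002, 0.0]
ft_force: [-0.7, 0.5, -0.2]
grip_width: 1.002
1.15 [0.457  0.222  0.2456] xyaw 46.3 z [-0.003 -0.001 -1.   ] [-0.65  0.52 -0.18] 1.0021609557683402
```

View pics/w1.png

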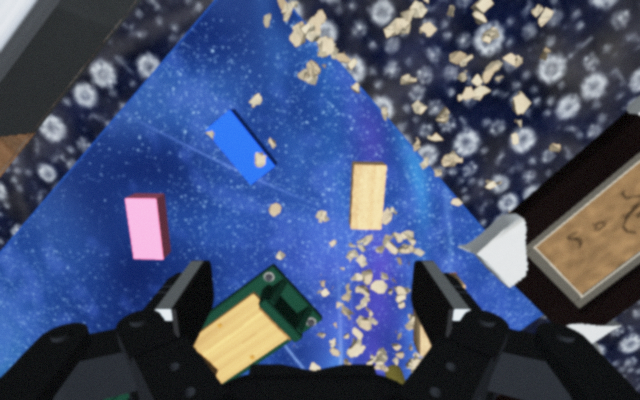

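The wrist view shows the blank at (369,196), aligned with the fingers. The fixed jaw is at (292,295), the bed at (240,335), and the pink and blue blocks are to the left.

```bash
cat > blank.py <<'E'
from h import *
import sys,pickle
def blankrect(f,u,v,h,show=True):
    c,o=pickle.load(open(f+".pkl","rb"));P=pose(c,o)
    im=np.ascontiguousarray(c["pixels"][:,:,::-1]);hsv=cv2.cvtColor(im,cv2.COLOR_BGR2HSV)
    m=cv2.inRange(hsv,(8,30,165),(30,160,255));m=cv2.morphologyEx(m,cv2.MORPH_OPEN,np.ones((9,9)))
    n,l=cv2.connectedComponents(m);k=l==l[v,u];X=cloud(c,P)
    p=np.argwhere(k)[:,::-1]
    q=np.array([ray(c,P,a,b,h)[:2] for a,b in p]);r=cv2.minAreaRect((q*1000).astype(np.float32))
    d=X[k];d=d[np.isfinite(d).all(1)]
    print(f,"rect",np.round(r[0],1),np.round(r[1],1),round(r[2],1),"n",len(p),"px",p.mean(0).round(1),"depth z med",np.median(d[:,2]).round(4))
    return r
if __name__=="__main__": blankrect(sys.argv[1],int(sys.argv[2]),int(sys.argv[3]),float(sys.argv[4]))
E
python3 blank.py w1 369 196 .022
python3 - <<'E'
from h import *
import pickle
c,o=pickle.load(open("w1.pkl","rb"));P=pose(c,o);X=cloud(c,P)
for u,v in[(369,196),(330,250),(240,340),(340,190),(400,160)]:print(u,v,X[v,u].round(4))
# two-view height of blank: top px 228,218-ish vs wrist
E
```

```text
w1 rect [517.6 249.8] [41.4 72. ] 48.2 n 2139 px [368.1 196.6] depth z med 0.0218
369 196 [0.5162 0.2493 0.0211]
330 250 [ 0.5418  0.1701 -0.0007]
240 340 [0.5471 0.0123 0.0185]
340 190 [0.4948 0.2288 0.0011]
400 160 [ 0.5156  0.2995 -0.0009]
```

```bash
python3 -m pendant '[[[2,-5,1.5],[0,0,-10],0],[[2,-5,1.5],[0,0,-10],0],[[2,-5,1.5],[0,0,-10],0],[[2,-5,1.5],[0,0,-10],0],[[1.5,-4,0],[0,0,-10],0],[[0,0,0],[0,0,0],0]]'; python3 look.py w2
```

```text
clock: 1.95
position: [0.5498, -0.014, 0.3064]
ee_rot: [0.999, -0.037, -0.002, -0.002]
ft_force: [-0.3, 0.5, -0.2]
grip_width: 0.998
1.95 [ 0.5498 -0.014   0.3064] xyaw -4.3 z [-0.004  0.005 -1.   ] [-0.26  0.51 -0.23] 0.9982448158802586
```

View pics/w2.png

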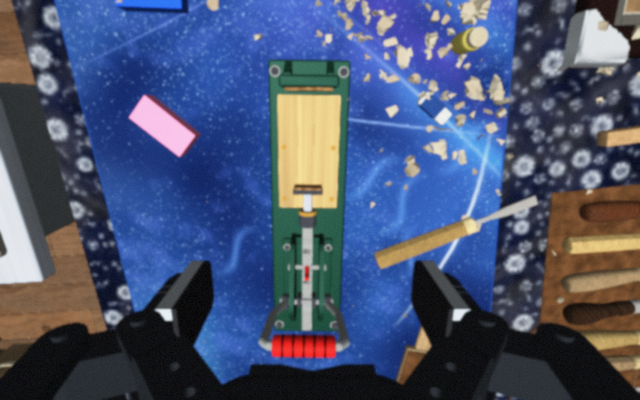

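Wrist view 2 shows the clamp almost upright in the frame: base end corners at (270,62) and (349,61), bed (276–341, 93–208), foot at (308,188), red handle at (304,346).

Run:
```python
from h import *
import pickle
c,o=pickle.load(open("w2.pkl","rb"));P=pose(c,o);X=cloud(c,P)
im=np.ascontiguousarray(c["pixels"][:,:,::-1]);cv2.imwrite("pics/w2c.png",cv2.resize(im[50:370,230:390],None,fx=1.8,fy=1.8,interpolation=cv2.INTER_CUBIC))
for n,(u,v) in dict(bed=(308,140),bed2=(290,190),bed3=(330,120),foot=(308,188),jawtop=(309,80),base=(272,150),base2=(345,150),c1=(274,70),c2=(345,70),mat=(240,150),red=(304,346),redl=(280,346),redr=(330,346),rod=(308,210),head=(285,280)).items(): print(n,X[v,u].round(4))
# bed mask rect
hsv=cv2.cvtColor(im,cv2.COLOR_BGR2HSV)
m=cv2.inRange(hsv,(8,30,165),(30,160,255))
n,l=cv2.connectedComponents(m,connectivity=4);k=l==l[140,308];p=np.argwhere(k)[:,::-1]
q=np.array([ray(c,P,a,b,.018)[:2] for a,b in p]);r=cv2.minAreaRect((q*1000).astype(np.float32));print("bed",r, p.min(0),p.max(0))
# edges per row
L=[];Rr=[]
for v in range(105,180,3):
    us=p[p[:,1]==v][:,0];L.append(ray(c,P,us.min()-.5,v,.018)[:2]);Rr.append(ray(c,P,us.max()+.5,v,.018)[:2])
L=np.array(L);Rr=np.array(Rr);M=(L+Rr)/2
f=np.polyfit(M[:,1],M[:,0],1);print("axis x=%.4f*y+%.4f"%tuple(f),"yaw deg",-np.degrees(np.arctan(f[0])),"width",np.abs(L-Rr)[:,0].mean())
red=cv2.inRange(hsv,(0,150,100),(8,255,255))|cv2.inRange(hsv,(172,150,100),(180,255,255));red[:320]=0
p=np.argwhere(red)[:,::-1];print("red px",p.min(0),p.max(0),p.mean(0)); d=X[red>0];print(np.median(d,0),d[:,2].max())
for h in(.18,.188,.195):print(h,[ray(c,P,u,346,h).round(4)[:2] for u in(p[:,0].min(),p[:,0].max())])
for v in (60,61,62,84,86,88,90,92,94): print(v,X[v,309].round(4), ray(c,P,309,v,.018).round(4))
# top-view red
t=load("a_top.npz");Pt=pose(t);it=np.ascontiguousarray(t["pixels"][:,:,::-1]);hs=cv2.cvtColor(it,cv2.COLOR_BGR2HSV)
rt=cv2.inRange(hs,(0,150,100),(8,255,255))|cv2.inRange(hs,(172,150,100),(180,255,255));a=np.zeros_like(rt);a[190:230,340:370]=rt[190:230,340:370];q=np.argwhere(a)[:,::-1];print("top red",q.mean(0),q.min(0),q.max(0))
def dirn(c,P,u,v):
    K=c["K"];d=P[0]@np.array([(u-K[0,2])/K[0,0],(v-K[1,2])/K[1,1],1.]);return d/np.linalg.norm(d)
def tri(P1,d1,P2,d2):
    A=np.c_[d1,-d2];s=np.linalg.lstsq(A,P2[1]-P1[1],rcond=None)[0];a=P1[1]+s[0]*d1;b=P2[1]+s[1]*d2;return ((a+b)/2).round(4),np.linalg.norm(a-b).round(4)
print("tri red",tri(P,dirn(c,P,*p.mean(0)),Pt,dirn(t,Pt,*q.mean(0))))
```

```text
bed [0.5452 0.0155 0.0189]
bed2 [ 0.5177 -0.0452  0.0174]
bed3 [0.5731 0.0369 0.0176]
foot [ 0.5413 -0.0387  0.0396]
jawtop [0.5519 0.082  0.0441]
base [0.4995 0.0057 0.0103]
base2 [ 0.5897 -0.0007  0.0123]
c1 [0.5123 0.0975 0.0148]
c2 [0.5937 0.0913 0.0158]
mat [0.4578 0.0075 0.0009]
red [ 0.5329 -0.1351  0.1949]
redl [ 0.5128 -0.1341  0.1945]
redr [ 0.5546 -0.1368  0.1947]
rod [ 0.539  -0.0678  0.0346]
head [ 0.4988 -0.1726  0.0152]
bed ((543.9537353515625, -0.7935409545898438), (137.91278076171875, 74.19195556640625), 84.99919128417969) [277  94] [340 207]
axis x=0.0901*y+0.5440 yaw deg -5.147486858316698 width 0.07399244208933325
red px [272 336] [335 356] [302.63674148 346.79467997]
[ 0.53135801 -0.13568546  0.19474694] 0.4324233807965374
0.18 [array([ 0.5032, -0.1453]), array([ 0.559 , -0.1493])]
0.188 [array([ 0.5048, -0.1388]), array([ 0.5588, -0.1427])]
0.195 [array([ 0.5063, -0.1331]), array([ 0.5587, -0.1369])]
60 [0.5533 0.1058 0.0087] [0.5533 0.1048 0.018 ]
61 [0.5532 0.1047 0.0091] [0.5532 0.1037 0.018 ]
62 [0.5531 0.1036 0.0095] [0.5532 0.1027 0.018 ]
84 [0.5516 0.0779 0.0436] [0.5513 0.0791 0.018 ]
86 [0.5514 0.0759 0.0425] [0.5512 0.077  0.018 ]
88 [0.5512 0.074  0.0403] [0.551  0.0748 0.018 ]
90 [0.551  0.0721 0.033 ] [0.5508 0.0726 0.018 ]
92 [0.5505 0.0707 0.0071] [0.5507 0.0704 0.018 ]
94 [0.5505 0.0682 0.0161] [0.5505 0.0682 0.018 ]
top red [355.         208.90740741] [352 200] [358 218]
tri red (array([ 0.5318, -0.1405,  0.1896]), np.float64(0.0013))
```

View pics/w2c.png

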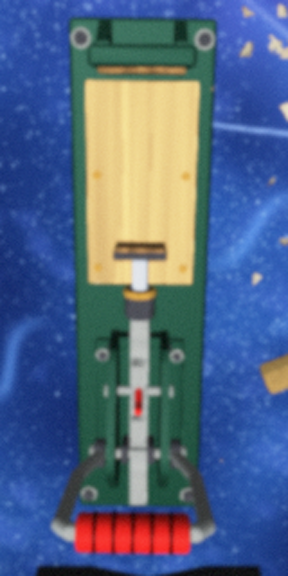

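The clamp yaw is -5.1°, with axis x = 0.544 + 0.090·y and the jaw face at y ≈ 0.072. That puts bed_mid at about (0.5465, 0.027) and the handle at about (0.532, -0.140, 0.188). The foot gap is about 108 mm. Now I'll move above the blank.

```bash
python3 -m pendant '[[[-0.6,5,0],[0,0,10],0],[[-0.6,5,0],[0,0,10],0],[[-0.6,5,-3],[0,0,10],0],[[-0.6,5,-4],[0,0,10],0],[[-0.6,5,-4],[0,0,10],0],[[-0.3,1.4,-4],[0,0,2],0],[[0,0,-2],[0,0,0],0],[[0,0,0],[0,0,0],0]]'; python3 look.py w3; python3 blank.py w3 320 200 .022
```

```text
clock: 3.0
position: [0.5039, 0.2715, 0.1361]
ee_rot: [0.899, 0.438, -0.004, -0.006]
ft_force: [1.4, 0.0, 1.0]
grip_width: 1.001
3.0 [0.5039 0.2715 0.1361] xyaw 52.0 z [-0.013  0.007 -1.   ] [1.41 0.   0.98] 1.001147219669654
w3 rect [516.2 247.6] [33.9 71.7] 45.9 n 3854 px [297.3 235.5] depth z med 0.0218
```

View pics/w3.png

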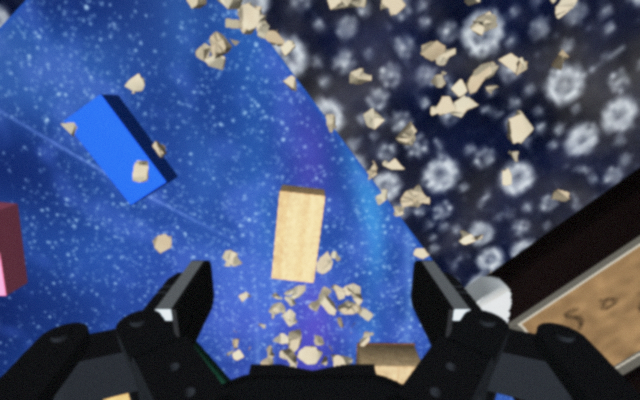

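```bash
python3 -m pendant '[[[0.6,-1.2,-2],[-0.4,-0.75,-6],0],[[0.6,-1.2,-2],[0,0,0],0],[[0,0,-2],[0,0,0],0],[[0,0,0],[0,0,0],0]]'; python3 look.py w4; python3 blank.py w4 300 300 .022
```

```text
clock: 3.55
position: [0.5179, 0.2513, 0.0818]
ee_rot: [0.92, 0.391, 0.005, -0.002]
ft_force: [-0.6, 0.1, 0.5]
grip_width: 1.002
3.55 [0.5179 0.2513 0.0818] xyaw 46.1 z [ 0.008  0.007 -1.   ] [-0.64  0.11  0.54] 1.0015638826545643
w4 rect [525.5 258.5] [442.8 247. ] 45.4 n 244730 px [318.6 200.3] depth z med -0.0
```

View pics/w4.png

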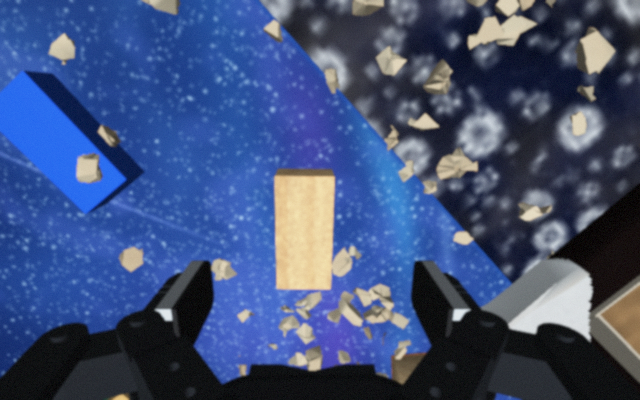

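The view shows the blank centred at (305,230), parallel to the fingers. My seed pixel missed it, so I'll re-measure.

```bash
python3 blank.py w4 304 230 .022
python3 - <<'E'
from h import *
o=manip.get_obs();print(o["position"],o["joint_pos"].round(2))
E
```

```text
w4 rect [519.9 251.1] [44.1 70.7] 45.9 n 6746 px [305.6 232.4] depth z med 0.0219
[0.51866777 0.25146928 0.08293691] [-0.73  0.37  0.24  1.8  -0.11  0.98  0.36]
```

```bash
python3 -m pendant '[[[-0.25,-0.35,0],[0.4,0.4,0],0],[[0,0,-2.5],[0,0,0],0],[[0,0,-2.0],[0,0,0],0],[[0,0,0],[0,0,0],0],[[0,0,0],[0,0,0],0]]'; python3 look.py w5
```

```text
clock: 4.22
position: [0.519, 0.2496, 0.0441]
ee_rot: [0.92, 0.391, 0.009, -0.008]
ft_force: [-0.5, -0.3, 0.1]
grip_width: 0.999
4.225 [0.519  0.2496 0.0441] xyaw 46.1 z [ 0.009  0.022 -1.   ] [-0.5  -0.32  0.06] 0.9990456368084603
```

View pics/w5.png

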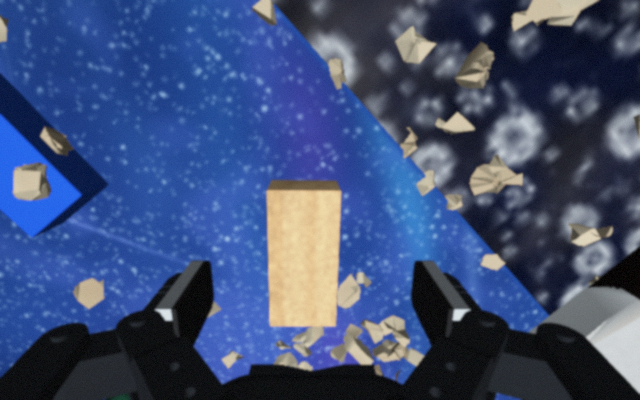

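```bash
python3 -m pendant '[[[-0.3,-0.15,0],[-1.26,0.5,0],0],[[-0.1,-0.1,-1.2],[0,0,0],0],[[0,0,-1],[0,0,0],0],[[0,0,0],[0,0,0],0]]'; python3 look.py w6;python3 blank.py w6 300 270 .022
```

```text
clock: 4.78
position: [0.5149, 0.2475, 0.0218]
ee_rot: [0.92, 0.392, 0.001, 0.0]
ft_force: [0.4, -0.9, 0.2]
grip_width: 0.999
4.775 [0.5149 0.2475 0.0218] xyaw 46.1 z [ 0.001 -0.    -1.   ] [ 0.44 -0.92  0.25] 0.9991698939497882
w6 rect [520.7 249. ] [42.5 75.1] 45.6 n 12796 px [315.5 283.5] depth z med 0.0219
```

View pics/w6.png

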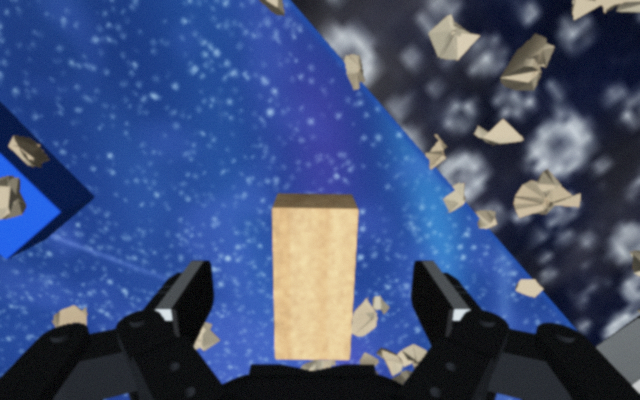

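```bash
python3 -m pendant '[[[0,0,0],[0,0,0],200],[[0,0,0],[0,0,0],200],[[0,0,0],[0,0,0],200],[[0,0,0],[0,0,0],200],[[0,0,0],[0,0,0],200],[[0,0,0],[0,0,0],200]]' 40
```

```text
clock: 5.58
position: [0.5157, 0.2476, 0.0229]
ee_rot: [0.92, 0.391, 0.001, 0.0]
ft_force: [0.1, 0.8, -0.7]
grip_width: 0.39
```

```bash
python3 look.py w7
```

```text
5.575 [0.5157 0.2476 0.0229] xyaw 46.1 z [ 0.003  0.001 -1.   ] [ 0.09  0.82 -0.67] 0.39042354551222674
```

View pics/w7.png

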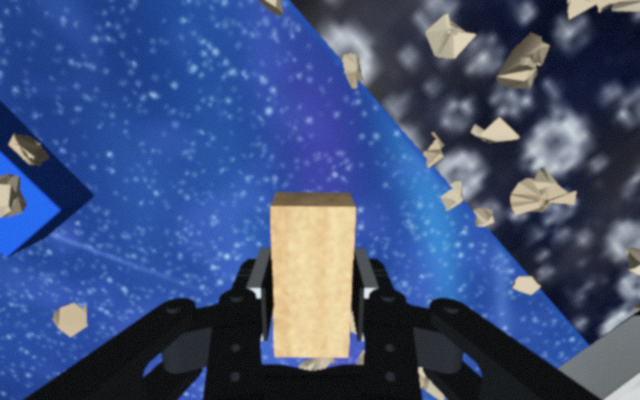

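The blank is held at 33 mm, centred between the pads. Next: lift and carry it above bed_mid.

```bash
python3 -m pendant '[[[0,0,4],[0,0,0],200],[[0,0,4],[0,0,0],200],[[0.6,-4,2],[0,0,-8],200],[[0.6,-4,0],[0,0,-9],200],[[0.6,-4,0],[0,0,-9],200],[[0.6,-4,0],[0,0,-9],200],[[0.4,-3,0],[0,0,-9],200],[[0,-2,0],[0,0,-7],200],[[0,0,0],[0,0,0],200],[[0,0,0],[0,0,0],200]]' 40;python3 look.py w8
```

```text
clock: 6.88
position: [0.5428, 0.0324, 0.1262]
ee_rot: [0.999, -0.054, 0.002, -0.0]
ft_force: [-0.2, -0.6, -0.2]
grip_width: 0.386
6.875 [0.5428 0.0324 0.1262] xyaw -6.2 z [ 0.004  0.001 -1.   ] [-0.17 -0.59 -0.19] 0.38647903193406
```

View pics/w8.png

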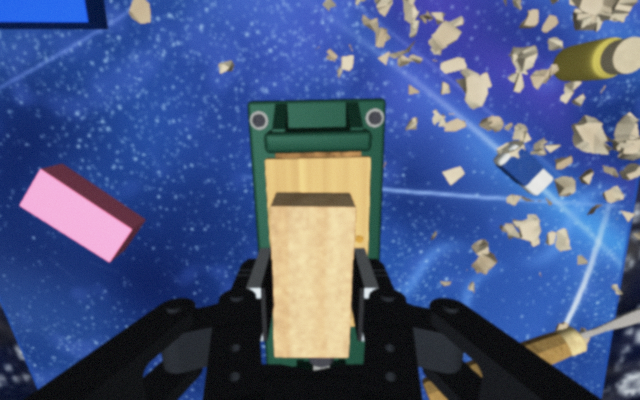

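The blank is held above the bed, with the fixed jaw top at (318,141) and the cork edge at (318,155). I'll refine the axis and jaw face from this second view.

Run:
```python
from h import *
import pickle
c,o=pickle.load(open("w8.pkl","rb"));P=pose(c,o);X=cloud(c,P)
for v in range(140,190,3): print(v,X[v,318].round(4),ray(c,P,318,v,.018)[:2].round(4),c["pixels"][v,318])
im=np.ascontiguousarray(c["pixels"][:,:,::-1]);hsv=cv2.cvtColor(im,cv2.COLOR_BGR2HSV);m=cv2.inRange(hsv,(8,30,165),(30,160,255))
M=[]
for v in range(165,190,3):
    us=np.where(m[v,255:380])[0]+255;a,b=ray(c,P,us.min()-.5,v,.018)[:2],ray(c,P,us.max()+.5,v,.018)[:2];M.append(((a+b)/2).round(4).tolist()+[(b-a)[0].round(4)])
print(M)
```

```text
140 [0.5516 0.0826 0.0434] [0.5518 0.0797] [ 53 103  84]
143 [0.5514 0.0808 0.0436] [0.5516 0.0777] [48 98 80]
146 [0.5512 0.0788 0.0416] [0.5514 0.0757] [41 89 71]
149 [0.551  0.0771 0.0431] [0.5511 0.0736] [30 70 57]
152 [0.5508 0.0749 0.0405] [0.5509 0.0716] [134 104  65]
155 [0.5506 0.0731 0.0407] [0.5507 0.0695] [180 135  85]
158 [0.5505 0.0673 0.0171] [0.5505 0.0675] [192 158 100]
161 [0.5503 0.0653 0.0177] [0.5503 0.0654] [232 203 135]
164 [0.5501 0.0631 0.0168] [0.5501 0.0633] [232 203 136]
167 [0.5499 0.061  0.0172] [0.5498 0.0612] [231 201 132]
170 [0.5496 0.0592 0.0185] [0.5496 0.0591] [231 201 133]
173 [0.5494 0.057  0.0183] [0.5494 0.0569] [233 203 134]
176 [0.5492 0.0549 0.0185] [0.5492 0.0548] [232 199 130]
179 [0.549  0.0527 0.0182] [0.549  0.0526] [233 204 135]
182 [0.5487 0.0508 0.0192] [0.5487 0.0505] [233 204 136]
185 [0.5485 0.0482 0.0177] [0.5485 0.0483] [233 203 136]
188 [0.5483 0.0463 0.0188] [0.5483 0.0461] [232 202 132]
[[0.5497, 0.0626, np.float64(0.0735)], [0.5495, 0.0605, np.float64(0.0736)], [0.5489, 0.0584, np.float64(0.0731)], [0.5487, 0.0563, np.float64(0.0733)], [0.5488, 0.0541, np.float64(0.0728)], [0.5486, 0.052, np.float64(0.073)], [0.5483, 0.0498, np.float64(0.0732)], [0.5481, 0.0476, np.float64(0.0734)], [0.5479, 0.0454, np.float64(0.0736)]]
```

```bash
python3 -m pendant '[[[0.35,-0.55,-2.5],[0,0.2,1.1],200],[[0,0,-2.5],[0,0,0],200],[[0,0,-2],[0,0,0],200],[[0,0,0],[0,0,0],200],[[0,0,0],[0,0,0],200]]' 40;python3 look.py w9
```

```text
clock: 7.55
position: [0.5471, 0.0326, 0.0553]
ee_rot: [0.999, -0.037, 0.001, -0.001]
ft_force: [0.1, -0.3, -1.0]
grip_width: 0.385
7.55 [0.5471 0.0326 0.0553] xyaw -4.3 z [ 0.002  0.003 -1.   ] [ 0.06 -0.29 -0.99] 0.385136717647457
```

View pics/w9.png

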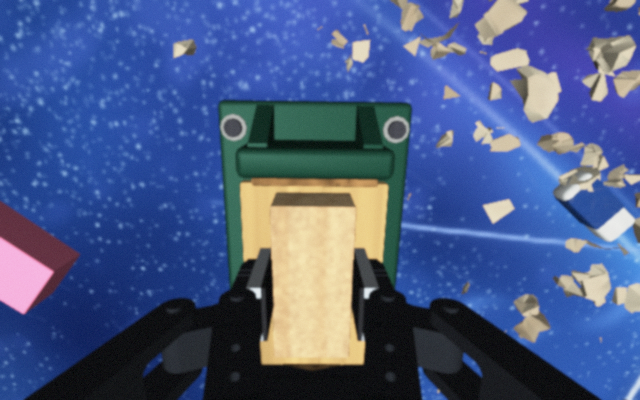

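```bash
python3 -m pendant '[[[-0.05,-0.5,0],[0,0.1,-0.7],200],[[0,0,-0.4],[0,0,0],200],[[0,0,-0.4],[0,0,0],200],[[0,0,0],[0,0,0],200]]' 40
```

```text
clock: 8.1
position: [0.5474, 0.0276, 0.0484]
ee_rot: [0.999, -0.044, 0.001, -0.002]
ft_force: [-0.1, 0.0, -0.1]
grip_width: 0.384
```

```bash
python3 -m pendant '[[[-0.1,0,-0.4],[0,0,0],200],[[0,0,-0.3],[0,0,0],200],[[0,0,-0.1],[0,0,0],200],[[0,0,0],[0,0,0],200]]' 40; python3 look.py w10
```

```text
clock: 8.6
position: [0.5466, 0.0276, 0.041]
ee_rot: [0.999, -0.043, 0.001, -0.002]
ft_force: [-0.3, -0.4, 1.5]
grip_width: 0.388
8.6 [0.5466 0.0276 0.041 ] xyaw -5.0 z [ 0.002  0.004 -1.   ] [-0.28 -0.41  1.52] 0.3879883710902241
```

View pics/w10.png

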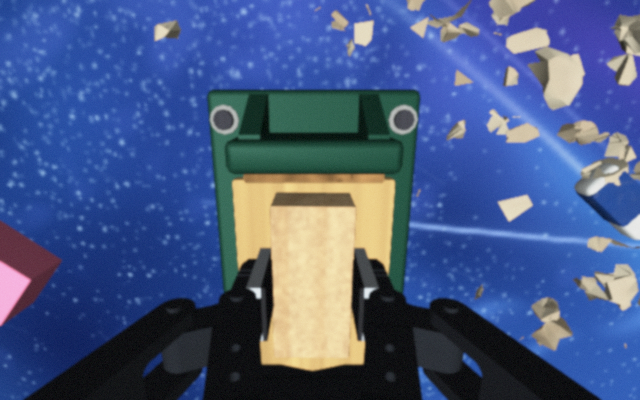

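```bash
python3 -m pendant '[[[0,0,-0.05],[0,0,0],130],[[0,0,0],[0,0,0],100],[[0,0,0],[0,0,0],80],[[0,0,0],[0,0,0],80],[[0,0,2],[0,0,0],80],[[0,0,5],[0,0,0],80],[[0,0,6],[0,0,0],0],[[0,-3,6],[0,0,0],0],[[0,-3,6],[0,0,0],0],[[0,0,0],[0,0,0],0]]' 40; python3 look.py w11
```

```text
clock: 9.9
position: [0.5443, -0.0296, 0.2873]
ee_rot: [0.999, -0.043, 0.001, -0.002]
ft_force: [-0.4, 0.7, -1.2]
grip_width: 0.999
9.9 [ 0.5443 -0.0296  0.2873] xyaw -4.9 z [ 0.001  0.003 -1.   ] [-0.37  0.69 -1.18] 0.9991639934557388
```

View pics/w11.png

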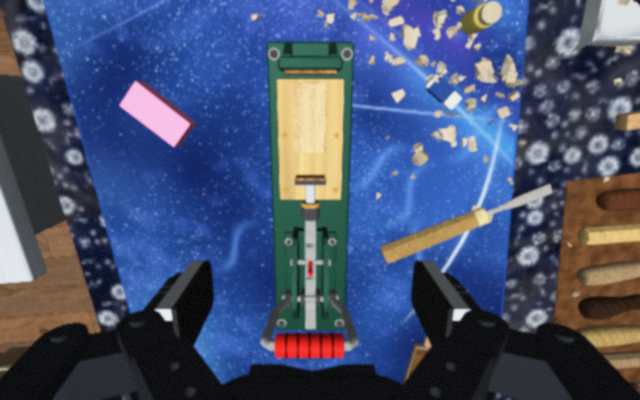

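The blank is lying on the bed, straight and centred, at (311,117). The foot is at (311,181) and clear of it, and the lever handle is at (309,346). Next I'll check the joints for the 90° turn.

Run:
```python
from h import *
import pickle
o=manip.get_obs();print(o["joint_pos"].round(2))
c,o=pickle.load(open("w11.pkl","rb"));P=pose(c,o);X=cloud(c,P)
im=np.ascontiguousarray(c["pixels"][:,:,::-1]);hsv=cv2.cvtColor(im,cv2.COLOR_BGR2HSV)
red=cv2.inRange(hsv,(0,150,100),(8,255,255))|cv2.inRange(hsv,(172,150,100),(180,255,255));red[:320]=0
p=np.argwhere(red)[:,::-1];print("red px",p.min(0),p.max(0),p.mean(0)); print(np.median(X[red>0],0))
for h in(.188,.195):print(h,[ray(c,P,u,346,h).round(4)[:2] for u in(p[:,0].min(),p[:,0].max())])
```

```text
[-0.54  0.14  0.57  1.65 -0.08  1.38 -0.05]
red px [275 335] [343 356] [308.61897915 346.30050324]
[ 0.53163363 -0.13574255  0.19489406]
0.188 [array([ 0.5049, -0.1389]), array([ 0.5586, -0.1435])]
0.195 [array([ 0.5063, -0.1332]), array([ 0.5583, -0.1377])]
```

```bash
python3 -m pendant '[[[0,-1,0],[0,0,10],0],[[0,-1,0],[0,0,10],0],[[0,-1,0],[0,0,10],0],[[-0.2,-1,0],[0,0,10],0],[[-0.2,-1,0],[0,0,10],0],[[-0.2,-2,0],[0,0,10],0],[[-0.2,-2,0],[0,0,10],0],[[-0.2,-1,0],[0,0,10],0],[[0,-1,0],[0,0,10],0],[[0,0,0],[0,0,0],0]]' 20; python3 look.py w12
```

```text
clock: 11.2
position: [0.5282, -0.1316, 0.2678]
ee_rot: [0.715, 0.699, -0.013, -0.002]
ft_force: [-0.5, -0.6, -0.2]
grip_width: 1.0
11.2 [ 0.5282 -0.1316  0.2678] xyaw 88.7 z [-0.022 -0.014 -1.   ] [-0.51 -0.57 -0.21] 1.0004111507925442
```

View pics/w12.png

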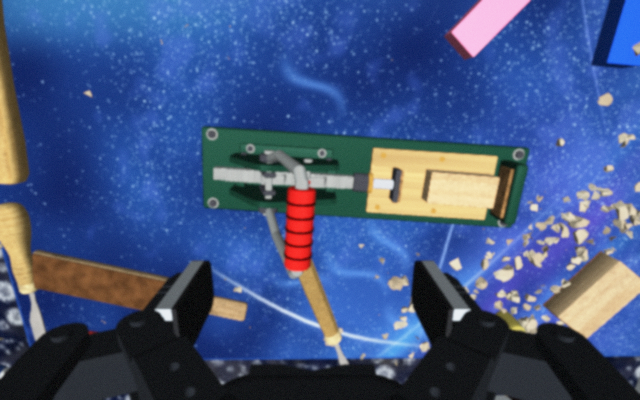

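The handle is at (300,228), running vertically in the image. The foot is at (397,185) and the blank at (463,190). I'll measure the bar here as the second view.

```bash
cat > bar.py <<'E'
from h import *
import pickle,sys
c,o=pickle.load(open(sys.argv[1]+".pkl","rb"));P=pose(c,o);X=cloud(c,P)
im=np.ascontiguousarray(c["pixels"][:,:,::-1]);hsv=cv2.cvtColor(im,cv2.COLOR_BGR2HSV)
red=cv2.inRange(hsv,(0,150,90),(8,255,255))|cv2.inRange(hsv,(172,150,90),(180,255,255))
n,l,s,ce=cv2.connectedComponentsWithStats(cv2.morphologyEx(red,cv2.MORPH_CLOSE,np.ones((5,5))));i=1+s[1:,4].argmax();k=(l==i)
p=np.argwhere(k)[:,::-1];print("px",p.mean(0),p.min(0),p.max(0));d=X[k&(red>0)];d=d[(d[:,2]>.15)&(d[:,2]<.22)];print("med",np.median(d,0).round(4),"ztop",np.percentile(d[:,2],95).round(4))
for h in(.188,.195):
    q=np.array([ray(c,P,a,b,h)[:2] for a,b in p]);r=cv2.minAreaRect((q*1000).astype(np.float32));print(h,np.round(r[0],1),np.round(r[1],1),r[2])
E
python3 bar.py w12
```

```text
px [298.91963048 228.12471132] [285 187] [315 270]
med [ 0.5292 -0.14    0.1953] ztop 0.197
0.188 [ 533.2 -140.6] [17.9 57.2] 84.76024627685547
0.195 [ 530.7 -140.1] [17.3 55.3] 84.76024627685547
```

```bash
python3 -m pendant '[[[0.4,-0.9,0],[0.8,-1.26,-3.8],0],[[0,0,-2],[0,0,0],0],[[0,0,-1.5],[0,0,0],0],[[0,0,0],[0,0,0],0]]' 20; python3 look.py w13; python3 bar.py w13
```

```text
clock: 11.75
position: [0.5324, -0.1361, 0.2294]
ee_rot: [0.743, 0.669, -0.0, -0.002]
ft_force: [-0.0, 0.0, 0.5]
grip_width: 1.0
11.75 [ 0.5324 -0.1361  0.2294] xyaw 84.0 z [-0.003  0.003 -1.   ] [-0.01  0.03  0.54] 0.9997523751612334
px [302.00574163 244.75629984] [284 194] [319 295]
med [ 0.5288 -0.14    0.1953] ztop 0.1971
0.188 [ 533.1 -140.6] [17.8 58.6] 85.11942291259766
0.195 [ 530.  -140.1] [17.1 56.2] 85.11941528320312
```

View pics/w13.png

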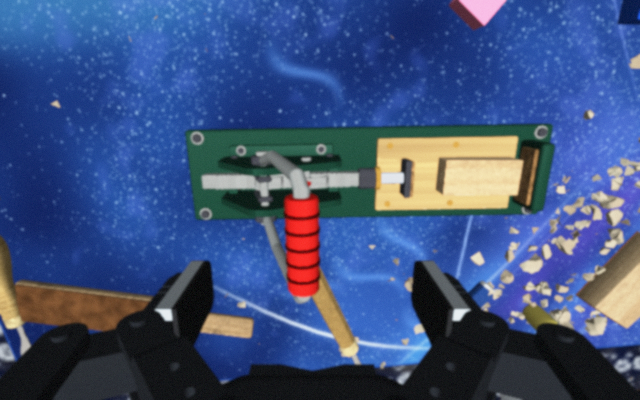

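```bash
python3 -m pendant '[[[0,-0.45,0],[0,0,0.9],0],[[0,0,-1.8],[0,0,0],0],[[0,0,-1.8],[0,0,0],0],[[0,0,0],[0,0,0],0],[[0,0,-0.4],[0,0,0],0],[[0,0,0],[0,0,0],0]]' 20
```

```text
clock: 12.55
position: [0.5334, -0.141, 0.1889]
ee_rot: [0.738, 0.675, 0.001, -0.001]
ft_force: [0.3, -0.0, 0.9]
grip_width: 1.001
```

```bash
python3 -m pendant '[[[-0.1,0,-0.3],[0,0,0],120],[[0,0,0],[0,0,0],180],[[0,0,0],[0,0,0],230],[[0,0,0],[0,0,0],230],[[0,0,0],[0,0,0],230],[[0,0,0],[0,0,0],230],[[0,0,0],[0,0,0],230]]' 25; python3 look.py w14
```

```text
clock: 13.42
position: [0.5328, -0.1413, 0.1867]
ee_rot: [0.738, 0.675, 0.001, -0.0]
ft_force: [-1.3, 0.0, -1.0]
grip_width: 0.198
13.425 [ 0.5328 -0.1413  0.1867] xyaw 84.9 z [ 0.002  0.002 -1.   ] [-1.35  0.04 -0.96] 0.19800302324267144
```

View pics/w14.png

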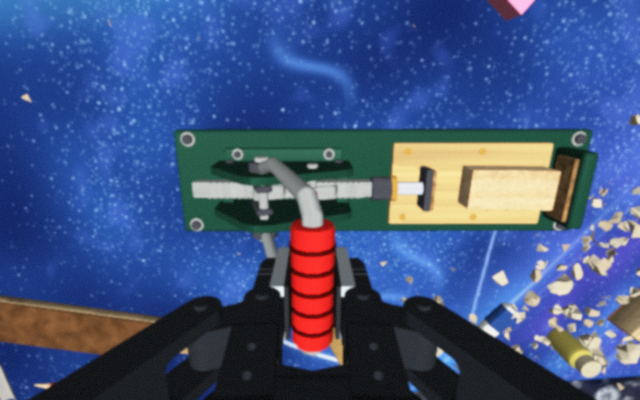

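The bar is gripped (17 mm) and the bar, foot and blank are all in view. The wrist force reading has about 1 N of noise, so I'll average readings. First baseline at rest, then the first pull.

```bash
cat > st.py <<'E'
from h import *
import sys,pickle,json,os
n=int(sys.argv[1]);tag=sys.argv[2] if len(sys.argv)>2 else ""
u=np.array([.0897,.996,0])
F=[];T=[];Pp=[]
for i in range(n):
    o=manip.get_obs();F.append(o["ft_force"]);T.append(o["tau"]);Pp.append(o["position"]);c=manip.camera("wrist")
F=np.array(F);T=np.array(T);Pp=np.array(Pp)
if tag: cv2.imwrite(f"pics/{tag}.png",c["pixels"][:,:,::-1]);pickle.dump((c,o),open(tag+".pkl","wb"))
p=Pp.mean(0)
if not os.path.exists("rest.json") : json.dump(p.tolist(),open("rest.json","w"))
r=np.array(json.load(open("rest.json")));s=-(p-r)@u*1000
lean=np.arcsin(np.clip((37.2-s)/130,-1,1))
print("t %.2f s=%.1fmm ang=%.3f dz=%.1f"%(o["clock"],s,.2897-lean,(p-r)[2]*1000),"Fy %.2f±%.2f"%((F@u).mean(),(F@u).std()/n**.5),"F",F.mean(0).round(2),"tau",T.mean(0).round(2)[:4],"tau1 sd",T[:,0].std().round(3),"grip",round(o["grip_width"],3))
E
rm -f rest.json; python3 st.py 6
python3 -m pendant '[[[-0.16,-1.8,0.4],[0,0,0],230],[[-0.16,-1.8,0.15],[0,0,0],230],[[-0.16,-1.8,-0.1],[0,0,0],230],[[-0.16,-1.7,-0.4],[0,0,0],230],[[0,0,0],[0,0,0],230]]' 25; python3 st.py 2
```

```text
t 13.72 s=0.0mm ang=-0.001 dz=0.0 Fy -0.50±0.17 F [-0.27 -0.48 -0.01] tau [ -0.17 -46.25   4.7  -37.03] tau1 sd 0.001 grip 0.199
clock: 14.4
position: [0.5275, -0.2068, 0.1888]
ee_rot: [0.735, 0.678, 0.005, -0.004]
ft_force: [-0.8, 1.6, 2.0]
grip_width: 0.199
t 14.45 s=65.3mm ang=0.508 dz=2.2 Fy 1.51±0.04 F [-1.19  1.62  2.75] tau [  1.8  -46.85   7.38 -36.59] tau1 sd 0.283 grip 0.2
```

```bash
python3 -m pendant '[[[-0.05,-0.7,-0.12],[0,0,0],230],[[0,0,0],[0,0,0],230]]' 25; python3 st.py 8 p1
```

```text
clock: 14.75
position: [0.5272, -0.2109, 0.188]
ee_rot: [0.734, 0.679, 0.005, -0.005]
ft_force: [-2.6, 2.9, 6.2]
grip_width: 0.203
t 15.10 s=69.8mm ang=0.543 dz=1.3 Fy 3.08±0.16 F [-2.48  3.32  4.63] tau [  1.18 -46.49   7.11 -36.47] tau1 sd 0.115 grip 0.201
```

View pics/p1.png

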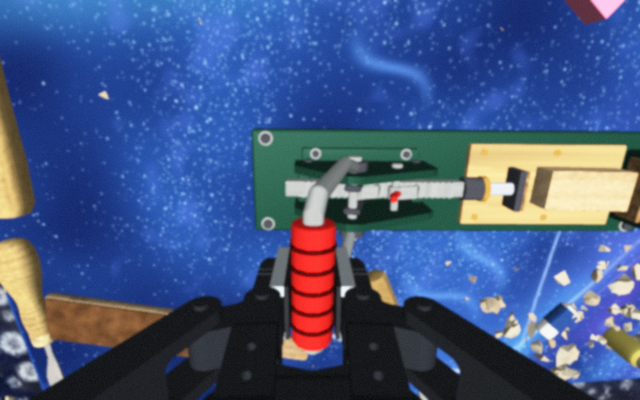

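```bash
python3 -m pendant '[[[0.05,-0.4,0.05],[0,0,0],230],[[0,0,0],[0,0,0],230]]' 25; python3 st.py 6 p2; python3 bar.py p2
```

```text
clock: 15.4
position: [0.527, -0.214, 0.1873]
ee_rot: [0.734, 0.679, 0.005, -0.007]
ft_force: [-2.5, 2.2, 6.8]
grip_width: 0.199
t 15.65 s=72.8mm ang=0.567 dz=0.7 Fy 3.06±0.24 F [-2.11  3.27  3.52] tau [  1.37 -47.29   7.52 -36.88] tau1 sd 0.126 grip 0.202
px [312.15915628 283.38235858] [291 218] [335 349]
med [ 0.5212 -0.213   0.1958] ztop 0.1975
0.188 [ 527.7 -213.1] [17.8 61.5] 84.59473419189453
0.195 [ 523.5 -212.9] [16.9 58. ] 84.59473419189453
```

View pics/p2.png

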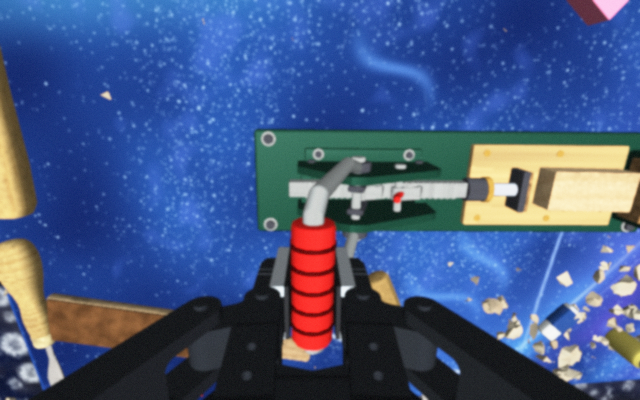

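```bash
cat > gap.py <<'E'
from h import *
import sys,pickle
for f in sys.argv[1:]:
    c,o=pickle.load(open(f+".pkl","rb"));P=pose(c,o);X=cloud(c,P)
    u=np.array([.0897,.996]);v=np.array([.996,-.0897]);org=np.array([.5505,.072])
    d=X[...,:2]-org;a=(d@u)*1000+150;b=(d@v)*1000
    k=(np.abs(b)<13)&(np.abs(b)>6)&(a>10)&(a<148)
    hi=k&(X[...,2]>.031)&(X[...,2]<.06)
    h,_=np.histogram(a[hi],np.arange(20,150,2));t,_=np.histogram(a[k],np.arange(20,150,2))
    print(f,"bins from 20:",''.join('#' if x>.5*max(y,1) else '.' for x,y in zip(h,t)))
E
python3 gap.py w11 w14 p1 p2
```

```text
w11 bins from 20: .....#####...............###################################....
w14 bins from 20: ......####...............####################################...
p1 bins from 20: ...........#####.........####################################..#
p2 bins from 20: ............####.........####################################...
```

```bash
python3 -m pendant '[[[0.17,1.9,0.4],[0,0,0],230],[[0.17,1.9,0.1],[0,0,0],230],[[0.17,1.8,-0.1],[0,0,0],230],[[0.15,1.7,-0.4],[0,0,0],230],[[0,0,0],[0,0,0],230],[[0,0,0],[0,0,0],230]]' 25; python3 st.py 2 r1; python3 gap.py r1
```

```text
clock: 16.45
position: [0.5334, -0.1441, 0.1872]
ee_rot: [0.735, 0.678, 0.003, -0.003]
ft_force: [-2.7, 1.9, 3.4]
grip_width: 0.199
t 16.50 s=2.6mm ang=0.020 dz=0.6 Fy 1.90±0.17 F [-2.2   2.11  2.95] tau [  0.52 -45.18   5.51 -36.92] tau1 sd 0.324 grip 0.198
r1 bins from 20: ..........####...........####################################...
```

```bash
python3 -m pendant '[[[-0.15,-1.9,0.4],[0,0,0],230],[[-0.15,-1.9,0.15],[0,0,0],230],[[-0.15,-1.9,-0.1],[0,0,0],230],[[-0.15,-1.5,-0.35],[0,0,0],230],[[0,-0.4,0],[0,0,0],230],[[0,0,0],[0,0,0],230]]' 25; python3 st.py 4 q1; python3 gap.py q1
```

```text
clock: 17.3
position: [0.5278, -0.2155, 0.1887]
ee_rot: [0.734, 0.679, 0.007, -0.008]
ft_force: [-3.2, 2.0, 6.1]
grip_width: 0.202
t 17.45 s=74.5mm ang=0.580 dz=2.0 Fy 4.36±0.80 F [-3.1   4.66  4.85] tau [  1.57 -47.16   7.73 -37.01] tau1 sd 0.597 grip 0.203
q1 bins from 20: ##............#####....######################################..#
```

```bash
python3 -m pendant '[[[0.17,2.0,0.3],[0,0,0],230],[[0.17,1.9,0.1],[-0.3,0,0],230],[[0.17,1.8,-0.15],[-0.3,0,0],230],[[0.15,1.8,-0.5],[-0.3,0,0],230],[[0,0.1,0],[0,0,0],230],[[0,0,0],[0,0,0],230]]' 25; python3 st.py 2 r2; python3 gap.py r2
```

```text
clock: 18.25
position: [0.534, -0.1452, 0.1871]
ee_rot: [0.736, 0.676, 0.0, 0.001]
ft_force: [-2.0, 1.0, 2.8]
grip_width: 0.197
t 18.30 s=3.7mm ang=0.029 dz=0.4 Fy 0.94±0.06 F [-1.59  1.09  2.67] tau [  0.06 -45.33   5.09 -36.74] tau1 sd 0.106 grip 0.199
r2 bins from 20: #...........#####........####################################...
```

```bash
python3 -m pendant '[[[0,0.3,0],[0,0,0],230],[[-0.17,-2.0,0.4],[0,0,0],230],[[-0.17,-1.9,0.15],[0,0,0],230],[[-0.17,-1.9,-0.15],[0,0,0],230],[[-0.15,-1.5,-0.45],[0,0,0],230],[[0,-0.2,-0.05],[0,0,0],230],[[0,0,0],[0,0,0],230]]' 25; python3 st.py 6 q2; python3 gap.py q2
```

```text
clock: 19.23
position: [0.5286, -0.2133, 0.1872]
ee_rot: [0.736, 0.677, 0.004, -0.002]
ft_force: [-1.7, 2.8, 4.3]
grip_width: 0.197
t 19.48 s=72.1mm ang=0.562 dz=0.5 Fy 3.17±0.26 F [-2.45  3.4   3.56] tau [  1.45 -46.99   7.51 -37.04] tau1 sd 0.098 grip 0.199
q2 bins from 20: #####............####..######################################...
```

```bash
python3 -m pendant '[[[0.17,2.0,0.4],[0,0,0],230],[[0.17,1.9,0.1],[-0.2,0,0],230],[[0.17,1.8,-0.15],[-0.2,0,0],230],[[0.12,1.7,-0.45],[-0.2,0,0],230],[[0,0.2,0],[0,0,0],230],[[0,0,0],[0,0,0],230]]' 25; python3 st.py 1 r3; python3 gap.py r3
```

```text
clock: 20.27
position: [0.5351, -0.142, 0.1865]
ee_rot: [0.737, 0.676, -0.002, 0.007]
ft_force: [-0.9, 1.2, 1.2]
grip_width: 0.2
t 20.27 s=0.4mm ang=0.003 dz=-0.2 Fy 1.14±0.00 F [-0.89  1.22  1.24] tau [  0.17 -45.34   5.18 -36.78] tau1 sd 0.0 grip 0.2
r3 bins from 20: ###............####......####################################...
```

```bash
python3 -m pendant '[[[-0.2,-2.0,0.4],[0,0,0],230],[[-0.2,-1.9,0.15],[0.1,0,0],230],[[-0.2,-1.9,-0.15],[0.1,0,0],230],[[-0.15,-1.5,-0.4],[0.1,0,0],230],[[0,-0.2,-0.05],[0,0,0],230],[[0,0,0],[0,0,0],230]]' 25; python3 st.py 5 q3; python3 gap.py q3
```

```text
clock: 21.08
position: [0.5292, -0.2137, 0.188]
ee_rot: [0.736, 0.677, 0.004, 0.002]
ft_force: [-2.0, 3.7, 3.4]
grip_width: 0.198
t 21.27 s=72.3mm ang=0.563 dz=1.4 Fy 3.08±0.22 F [-1.73  3.25  3.7 ] tau [  1.58 -46.58   7.5  -36.85] tau1 sd 0.2 grip 0.199
q3 bins from 20: #######............##########################################...
```

```bash
python3 -m pendant '[[[0.17,2.0,0.4],[0,0,0],230],[[0.17,1.9,0.1],[0,0,0],230],[[0.17,1.8,-0.15],[-0.2,0,0],230],[[0.1,1.7,-0.5],[-0.2,0,0],230],[[0,0.15,0],[0,0,0],230],[[0,0,0],[0,0,0],230]]' 25; python3 st.py 1 r4; python3 gap.py r4
```

```text
clock: 22.08
position: [0.5357, -0.1418, 0.1873]
ee_rot: [0.737, 0.676, -0.0, 0.01]
ft_force: [-1.0, 1.5, 2.3]
grip_width: 0.198
t 22.07 s=0.2mm ang=0.001 dz=0.6 Fy 1.37±0.00 F [-1.04  1.47  2.28] tau [  0.2  -44.98   5.07 -36.66] tau1 sd 0.0 grip 0.198
r4 bins from 20: ######...........#####.######################################...
```

View pics/r4.png

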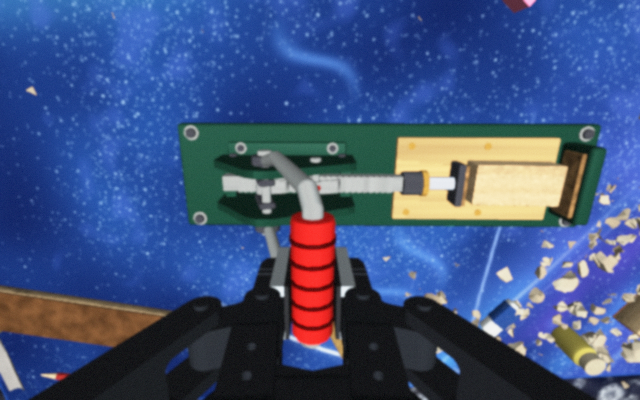

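The foot at (458,184) has almost reached the blank at (470,183). The blank still has a small gap to the jaw. I'll continue stroking.

```bash
python3 -m pendant '[[[-0.25,-2.0,0.35],[0,0,0],230],[[-0.25,-1.9,0.15],[0.1,0,0],230],[[-0.2,-1.9,-0.2],[0.1,0,0],230],[[-0.15,-1.5,-0.4],[0.1,0,0],230],[[0,-0.2,-0.05],[0,0,0],230],[[0,0,0],[0,0,0],230]]' 25; python3 st.py 6 q4; python3 gap.py q4
```

```text
clock: 22.88
position: [0.5297, -0.2123, 0.1878]
ee_rot: [0.735, 0.678, 0.007, 0.005]
ft_force: [-1.6, 3.4, 4.2]
grip_width: 0.197
t 23.12 s=71.0mm ang=0.552 dz=1.1 Fy 3.94±0.24 F [-2.83  4.21  4.66] tau [  1.63 -45.73   7.42 -36.76] tau1 sd 0.148 grip 0.199
q4 bins from 20: ..#######.............########################################..
```

```bash
python3 -m pendant '[[[0,-0.2,-0.05],[0,0,0],230],[[0,0,0],[0,0,0],230]]' 25; python3 st.py 5 q4b; python3 gap.py q4b
```

```text
clock: 23.42
position: [0.5295, -0.2136, 0.1874]
ee_rot: [0.735, 0.678, 0.007, 0.005]
ft_force: [-2.7, 4.8, 5.3]
grip_width: 0.202
t 23.62 s=72.2mm ang=0.562 dz=0.8 Fy 4.34±0.16 F [-3.01  4.63  5.45] tau [  1.71 -45.44   7.62 -36.65] tau1 sd 0.06 grip 0.2
q4b bins from 20: .#########............#######################################...
```

```bash
python3 -m pendant '[[[0.15,2.0,0.4],[0,0,0],230],[[0.15,1.9,0.1],[-0.2,-0.2,0],230],[[0.12,1.8,-0.15],[-0.2,-0.2,0],230],[[0.05,1.7,-0.5],[-0.2,-0.2,0],230],[[0,0.15,0],[0,0,0],230],[[0,0,0],[0,0,0],230]]' 25; python3 st.py 1 r5; python3 gap.py r5
```

```text
clock: 24.42
position: [0.5358, -0.1424, 0.1868]
ee_rot: [0.736, 0.677, 0.006, 0.018]
ft_force: [-0.5, 1.6, 2.7]
grip_width: 0.197
t 24.43 s=0.8mm ang=0.006 dz=0.1 Fy 1.54±0.00 F [-0.46  1.58  2.73] tau [  0.45 -43.52   4.97 -36.33] tau1 sd 0.0 grip 0.197
r5 bins from 20: ########............##########################################..
```

View pics/r5.png

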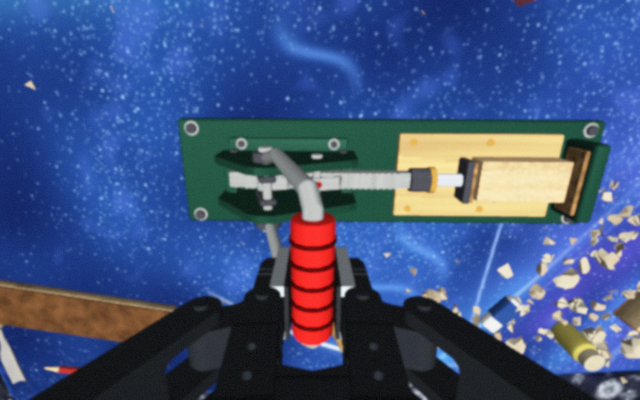

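```bash
python3 -m pendant '[[[-0.25,-2.0,0.35],[0.3,0.6,0],230],[[-0.25,-1.9,0.15],[0.3,0.6,0],230],[[-0.2,-1.9,-0.2],[0.3,0.6,0],230],[[-0.15,-1.6,-0.4],[0,0,0],230],[[0,-0.25,-0.05],[0,0,0],230],[[0,0,0],[0,0,0],230]]' 25; python3 st.py 6 q5; python3 gap.py q5
```

```text
clock: 25.22
position: [0.5294, -0.2157, 0.1873]
ee_rot: [0.735, 0.678, 0.005, -0.001]
ft_force: [-0.5, 3.4, 2.6]
grip_width: 0.199
t 25.48 s=74.4mm ang=0.580 dz=0.6 Fy 3.44±0.16 F [-1.2   3.56  3.43] tau [  1.56 -47.12   7.75 -36.57] tau1 sd 0.077 grip 0.198
q5 bins from 20: ...#########............#####################################...
```

```bash
python3 -m pendant '[[[0.15,2.0,0.4],[0,0,0],230],[[0.15,1.9,0.1],[-0.1,0.2,0],230],[[0.1,1.9,-0.15],[-0.1,0.2,0],230],[[0.05,1.7,-0.5],[-0.1,0.2,0],230],[[0,0.25,0],[0,0,0],230],[[0,0,0],[0,0,0],230]]' 25; python3 st.py 1 r6; python3 gap.py r6
```

```text
clock: 26.28
position: [0.5356, -0.1421, 0.1866]
ee_rot: [0.736, 0.677, -0.002, 0.003]
ft_force: [1.1, 1.3, 2.3]
grip_width: 0.203
t 26.27 s=0.6mm ang=0.004 dz=-0.1 Fy 1.40±0.00 F [1.11 1.31 2.32] tau [  0.18 -45.19   5.28 -35.43] tau1 sd 0.0 grip 0.203
r6 bins from 20: ..#########...........##########################################
```

View pics/r6.png

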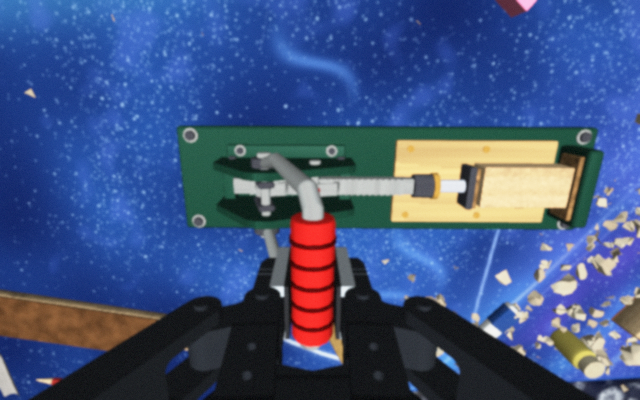

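The blank at (475–575,187) is now at or very near the cork face. From here I'll measure each pull carefully.

```bash
python3 -m pendant '[[[-0.25,-2.0,0.35],[0,0,0],230],[[-0.25,-1.9,0.15],[0,0,0],230],[[-0.2,-1.9,-0.2],[0,0,0],230],[[-0.15,-1.55,-0.4],[0,0,0],230],[[0,-0.2,-0.05],[0,0,0],230],[[0,0,0],[0,0,0],230]]' 25; python3 st.py 8 q6; python3 gap.py q6
```

```text
clock: 27.08
position: [0.5292, -0.2141, 0.1873]
ee_rot: [0.735, 0.678, 0.004, 0.0]
ft_force: [0.4, 5.2, 3.2]
grip_width: 0.203
t 27.43 s=72.8mm ang=0.567 dz=0.6 Fy 4.30±0.14 F [0.25 4.29 3.83] tau [  2.32 -46.58   8.38 -35.89] tau1 sd 0.12 grip 0.2
q6 bins from 20: .......#######...........####################################...
```

```bash
python3 -m pendant '[[[0.15,2.0,0.4],[0,0,0],230],[[0.15,1.9,0.1],[0,0.1,0],230],[[0.1,1.8,-0.15],[-0.1,0.1,0],230],[[0.05,1.7,-0.5],[-0.1,0,0],230],[[0,0.2,0],[0,0,0],230],[[0,0,0],[0,0,0],230]]' 25; python3 st.py 2 r7; python3 gap.py r7
python3 -m pendant '[[[-0.2,-2.0,0.35],[0,0,0],230],[[-0.2,-1.9,0.15],[0,0,0],230],[[-0.2,-1.9,-0.2],[0,0,0],230],[[-0.15,-1.55,-0.4],[0,0,0],230],[[0,-0.25,-0.05],[0,0,0],230],[[0,0,0],[0,0,0],230]]' 25; python3 st.py 8 q7; python3 gap.py q7
```

```text
clock: 28.22
position: [0.535, -0.1436, 0.1869]
ee_rot: [0.736, 0.677, -0.001, 0.007]
ft_force: [0.8, 1.6, 3.4]
grip_width: 0.2
t 28.27 s=2.1mm ang=0.016 dz=0.2 Fy 1.43±0.16 F [1.27 1.32 2.73] tau [  0.45 -44.66   5.4  -35.16] tau1 sd 0.072 grip 0.199
r7 bins from 20: ....#########............#######################################
clock: 29.08
position: [0.5288, -0.2152, 0.1874]
ee_rot: [0.735, 0.678, 0.005, 0.002]
ft_force: [0.7, 6.8, 5.5]
grip_width: 0.199
t 29.43 s=73.8mm ang=0.575 dz=0.7 Fy 6.07±0.20 F [0.44 6.05 4.41] tau [  3.03 -45.99   8.99 -35.39] tau1 sd 0.123 grip 0.202
q7 bins from 20: ........#########........####################################...
```

```bash
python3 -m pendant '[[[0.15,2.0,0.4],[0,0,0],230],[[0.15,1.9,0.1],[0,0.1,0],230],[[0.1,1.8,-0.15],[-0.1,0.1,0],230],[[0.05,1.7,-0.5],[-0.1,0,0],230],[[0,0.25,0],[0,0,0],230],[[0,0,0],[0,0,0],230]]' 25; python3 st.py 2 r8; python3 gap.py r8
python3 -m pendant '[[[-0.2,-2.0,0.35],[0,0,0],230],[[-0.2,-1.9,0.15],[0,0,0],230],[[-0.2,-1.9,-0.2],[0,0,0],230],[[-0.15,-1.55,-0.4],[0,0,0],230],[[0,-0.2,-0.05],[0,0,0],230],[[0,0,0],[0,0,0],230]]' 25; python3 st.py 8 q8; python3 gap.py q8
```

```text
clock: 30.22
position: [0.5345, -0.1415, 0.1868]
ee_rot: [0.737, 0.676, 0.003, 0.006]
ft_force: [2.5, -0.3, 3.9]
grip_width: 0.197
t 30.27 s=0.0mm ang=-0.000 dz=0.1 Fy 0.19±0.15 F [ 3.47 -0.13  2.44] tau [  0.42 -44.28   5.14 -34.38] tau1 sd 0.008 grip 0.198
r8 bins from 20: ......##########.........#######################################
clock: 31.08
position: [0.5287, -0.207, 0.1879]
ee_rot: [0.734, 0.679, 0.01, -0.001]
ft_force: [0.1, 5.8, 7.2]
grip_width: 0.2
t 31.43 s=65.6mm ang=0.510 dz=1.2 Fy 5.77±0.15 F [0.14 5.78 7.43] tau [  3.03 -44.11   8.57 -34.3 ] tau1 sd 0.137 grip 0.195
q8 bins from 20: .........##########......#######################################
```

```bash
python3 -m pendant '[[[0,-0.7,-0.1],[0,0,0],230],[[0,-0.3,0],[0,0,0],230],[[0,0,0],[0,0,0],230]]' 25; python3 st.py 3 q8b
```

```text
clock: 31.85
position: [0.5285, -0.2105, 0.1871]
ee_rot: [0.733, 0.68, 0.013, -0.007]
ft_force: [-1.0, 5.8, 10.8]
grip_width: 0.198
t 31.95 s=69.1mm ang=0.538 dz=0.4 Fy 6.30±0.34 F [-0.61  6.38  9.45] tau [  3.2  -44.     8.86 -33.9 ] tau1 sd 0.124 grip 0.203
```

```bash
python3 -m pendant '[[[0,-0.4,0.15],[-0.8,0,0],230],[[0,-0.3,0.05],[-0.4,0,0],230],[[0,0,0],[0,0,0],230]]' 25; python3 st.py 5 q8c
```

```text
clock: 32.38
position: [0.5286, -0.2095, 0.1874]
ee_rot: [0.732, 0.682, 0.008, -0.004]
ft_force: [-1.2, 5.6, 12.4]
grip_width: 0.2
t 32.58 s=68.3mm ang=0.531 dz=0.7 Fy 6.17±0.20 F [-0.44  6.24  8.45] tau [  2.74 -44.14   8.46 -33.94] tau1 sd 0.391 grip 0.201
```

View pics/q8c.png

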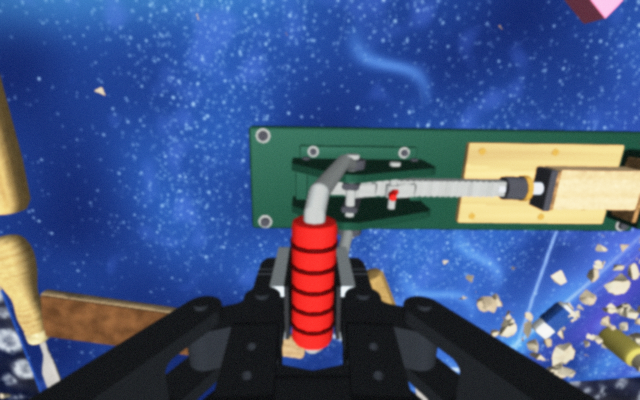

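```bash
python3 bar.py q8c; python3 bar.py q7; python3 bar.py r8;python3 gap.py q8c q7
```

```text
px [312.73598792 282.10511417] [291 216] [336 348]
med [ 0.5215 -0.2084  0.197 ] ztop 0.1987
0.188 [ 528.7 -208.4] [18.3 62. ] 84.91436767578125
0.195 [ 524.5 -208.3] [17.3 58.6] 84.91436767578125
px [312.36567164 278.76674321] [291 213] [335 345]
med [ 0.521  -0.2136  0.1956] ztop 0.1973
0.188 [ 527.5 -214. ] [18.  61.8] 84.71903991699219
0.195 [ 523.4 -213.7] [17.  58.3] 84.71907806396484
px [312.07111282 280.78147223] [290 215] [334 346]
med [ 0.5273 -0.1403  0.1954] ztop 0.1971
0.188 [ 533.6 -140.8] [17.8 61.4] 84.83155822753906
0.195 [ 529.4 -140.4] [16.8 57.9] 84.83157348632812
q8c bins from 20: ...........########......#######################################
q7 bins from 20: ........#########........####################################...
```

```bash
python3 -m pendant '[[[0,-0.9,0.05],[-0.3,0,0],230],[[0,-0.6,0],[0,0,0],230]]' 25; python3 st.py 3 q8d
```

```text
clock: 32.88
position: [0.5281, -0.2161, 0.186]
ee_rot: [0.73, 0.684, 0.009, -0.009]
ft_force: [-5.0, 22.6, 14.7]
grip_width: 0.197
t 32.98 s=74.8mm ang=0.583 dz=-0.7 Fy 18.52±1.45 F [-3.32 18.89  9.99] tau [  9.06 -44.11  15.05 -36.05] tau1 sd 0.676 grip 0.196
```

```bash
python3 -m pendant '[[[0,-0.2,0.1],[0,0,0],230]]' 25; python3 st.py 8 q8e
```

```text
clock: 33.15
position: [0.5281, -0.2151, 0.1864]
ee_rot: [0.729, 0.684, 0.01, -0.011]
ft_force: [2.8, 7.3, -0.3]
grip_width: 0.203
t 33.50 s=74.2mm ang=0.578 dz=-0.4 Fy 7.87±0.14 F [ 2.09  7.71 -0.21] tau [  4.24 -49.28  10.83 -36.77] tau1 sd 0.275 grip 0.199
```

```bash
python3 -m pendant '[[[0.05,0.9,0.25],[-0.8,0,0],230],[[0.05,0.4,0.1],[-0.7,0,0],230]]' 25; python3 st.py 2 
python3 -m pendant '[[[-0.05,-0.8,-0.15],[0,0,0],230],[[0,-0.5,-0.1],[0,0,0],230]]' 25; python3 st.py 3 m1
```

```text
clock: 33.8
position: [0.5296, -0.1996, 0.1891]
ee_rot: [0.729, 0.684, 0.002, -0.003]
ft_force: [0.7, 3.5, 2.6]
grip_width: 0.198
t 33.85 s=58.0mm ang=0.450 dz=2.4 Fy 4.88±0.93 F [0.86 4.82 3.22] tau [  3.99 -46.25   9.26 -35.45] tau1 sd 0.638 grip 0.197
clock: 34.15
position: [0.5289, -0.2081, 0.187]
ee_rot: [0.728, 0.685, 0.003, -0.006]
ft_force: [-3.4, 8.2, 11.1]
grip_width: 0.201
t 34.25 s=67.0mm ang=0.521 dz=0.3 Fy 7.71±0.12 F [-2.18  7.94  9.  ] tau [  3.18 -44.57   9.22 -34.98] tau1 sd 0.389 grip 0.198
```

```bash
python3 -m pendant '[[[0.02,-0.5,0.15],[0,0,0],230],[[0.02,-0.4,0.1],[0,0,0],230]]' 25; python3 st.py 8 m2
```

```text
clock: 34.55
position: [0.5286, -0.2103, 0.1867]
ee_rot: [0.727, 0.687, 0.005, -0.012]
ft_force: [3.2, 9.7, -1.8]
grip_width: 0.201
t 34.90 s=69.1mm ang=0.538 dz=0.0 Fy 10.13±0.21 F [ 2.89  9.91 -3.05] tau [  5.41 -50.5   12.19 -38.  ] tau1 sd 0.169 grip 0.194
```

```bash
python3 -m pendant '[[[0,-0.6,0.1],[0,0,0],230]]' 25; python3 st.py 8 m3
```

```text
clock: 35.08
position: [0.5284, -0.2125, 0.1863]
ee_rot: [0.726, 0.687, 0.006, -0.015]
ft_force: [3.5, 12.0, -3.5]
grip_width: 0.197
t 35.42 s=71.5mm ang=0.557 dz=-0.5 Fy 10.89±0.23 F [ 3.75 10.6  -4.36] tau [  5.8  -51.61  12.85 -38.37] tau1 sd 0.277 grip 0.207
```

Along the lever's tangent, idle pulls read about 4.0 N (including a fixed friction offset). The last three teeth grew that by 1.2, 3.0 and about 5.3 N. This is inside the 5–7.5 N window, and one more tooth would give about 7.8 N. I stop here and return the lever to rest.

```bash
python3 -m pendant '[[[0.1,1.8,0.4],[-0.6,-0.2,0],230],[[0.15,1.9,0.1],[-0.6,-0.2,0],230],[[0.1,1.8,-0.1],[-0.5,-0.2,0],230],[[0.05,1.5,-0.3],[0,0,0],230],[[0,0.2,0],[0,0,0],230],[[0,0,0],[0,0,0],230]]' 25; python3 st.py 3 r9; python3 gap.py r9
```

```text
clock: 36.22
position: [0.5335, -0.1415, 0.1862]
ee_rot: [0.728, 0.685, -0.0, 0.003]
ft_force: [3.1, 2.3, 1.1]
grip_width: 0.199
t 36.33 s=0.0mm ang=-0.000 dz=-0.5 Fy 0.36±0.90 F [3.4  0.06 1.18] tau [  0.51 -45.18   5.44 -34.63] tau1 sd 0.65 grip 0.202
r9 bins from 20: .........#########.......#######################################
```

View pics/r9.png

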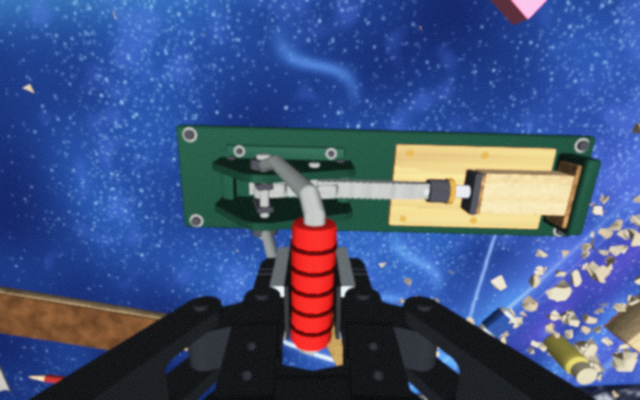

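The lever is back at rest. The blank is squeezed between the foot (475,190) and the cork (565,190), and the sprung rod between the ring (452,190) and the foot has visibly shortened. I'll measure that shortening as an independent check of the force.

Run:
```python
from h import *
import pickle
u=np.array([.0897,.996]);v=np.array([.996,-.0897]);org=np.array([.5505,.072])
strips=[];
for f in "w14 r1 r2 r3 r4 r5 r6 r7 r8 r9 p2 q2 q3 q4b q5 q6 q7 q8e m3".split():
    c,o=pickle.load(open(f+".pkl","rb"));P=pose(c,o)
    a=np.arange(0,75,.25)  # clamp y mm
    row=[]
    for b in np.arange(-12,12.1,.5):
        xy=org+np.outer(a-150,u)/1000+b/1000*v
        q=proj(c,P,np.c_[xy,np.full(len(a),.036)]);row.append(q)
    M=np.array(row,dtype=np.float32)
    s=cv2.remap(c["pixels"],M[...,0],M[...,1],cv2.INTER_LINEAR)
    hs=cv2.cvtColor(s,cv2.COLOR_RGB2HSV)
    # yellow ring columns
    mid=slice(18,31);yel=((hs[mid,:,0]>12)&(hs[mid,:,0]<28)&(hs[mid,:,1]>140)).mean(0)
    rod=((hs[mid,:,1]<60)&(hs[mid,:,2]>150)).mean(0)
    y=a[yel>.4];r=a[(rod>.35)]
    ring=y.max() if len(y) else np.nan
    rr=r[(r>ring)&(r<ring+25)]
    print(f,"ring end",ring,"rod len",(rr.max()-ring) if len(rr) else None)
    strips.append(cv2.resize(s[:, :, ::-1],(780,29)))
cv2.imwrite("pics/strips.png",np.vstack(strips))
```

```text
w14 ring end 7.75 rod len 22.75
r1 ring end 16.0 rod len 22.5
r2 ring end 21.0 rod len 22.5
r3 ring end 26.0 rod len 22.25
r4 ring end 31.0 rod len 22.5
r5 ring end 36.0 rod len 22.25
r6 ring end 41.25 rod len 22.25
r7 ring end 46.25 rod len 22.0
r8 ring end 51.0 rod len 17.75
r9 ring end 55.75 rod len 13.0
p2 ring end 20.0 rod len 21.5
q2 ring end 30.0 rod len 21.25
q3 ring end 35.0 rod len 21.25
q4b ring end 40.25 rod len 20.75
q5 ring end 45.5 rod len 20.75
q6 ring end 50.25 rod len 18.25
q7 ring end 55.0 rod len 13.5
q8e ring end 59.5 rod len 9.0
m3 ring end 59.0 rod len 9.75
```

View pics/strips.png

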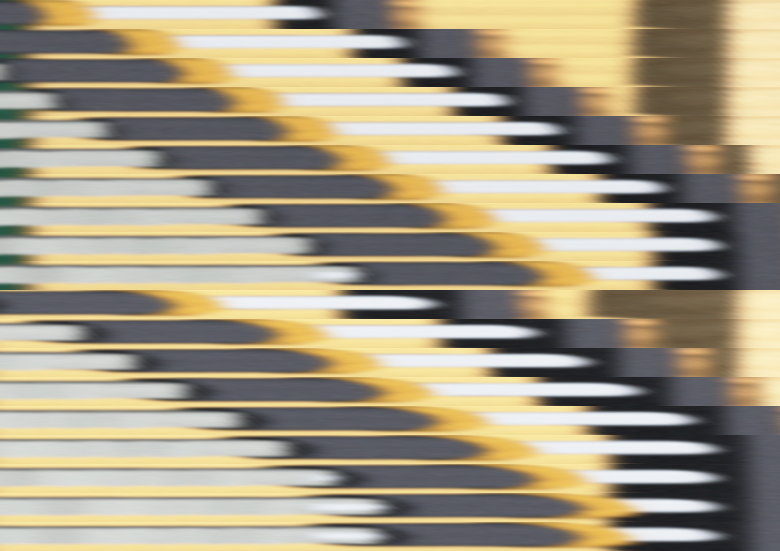

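The rod shortening at the end of the pull is 2.9, 7.7 and 12.2 mm for the last three pulls. At 3.3 N/mm divided by 6.7 that gives 1.4, 3.8 and 6.0 N. The final grip is therefore in the middle of the window, so I release the lever.

```bash
python3 -m pendant '[[[0,0,0],[0,0,0],180],[[0,0,0],[0,0,0],100],[[0,0,0],[0,0,0],0],[[0,0,0],[0,0,0],0],[[0,0,0],[0,0,0],0],[[0,0,0],[0,0,0],0],[[0,0,2],[0,0,0],0],[[0,0,4],[0,0,0],0],[[0,0,4],[0,0,0],0],[[-2,0,3],[0,0,0],0],[[0,0,0],[0,0,0],0]]' 25; python3 look.py z1; python3 bar.py z1; python3 gap.py z1
python3 - <<'E'
from h import *
c=manip.camera("top");cv2.imwrite("pics/z_top.png",c["pixels"][:,:,::-1])
a=load("a_top.npz")["pixels"].astype(int);d=np.abs(a-c["pixels"]).max(2)>60
n,l,s,ce=cv2.connectedComponentsWithStats(d.astype(np.uint8))
print([(ce[i].round().tolist(),int(s[i,4])) for i in range(1,n) if s[i,4]>15])
E
```

```text
clock: 37.75
position: [0.5101, -0.1411, 0.3183]
ee_rot: [0.728, 0.685, -0.003, 0.0]
ft_force: [0.0, 0.9, -0.3]
grip_width: 1.005
37.75 [ 0.5101 -0.1411  0.3183] xyaw 86.5 z [-0.004 -0.004 -1.   ] [ 0.03  0.89 -0.32] 1.0045115568930827
px [314.03343023 224.56831395] [303 191] [326 258]
med [ 0.5291 -0.1403  0.1953] ztop 0.1971
0.188 [ 532.6 -140.3] [17.5 57.4] 85.023681640625
0.195 [ 530.  -140.2] [17.  55.8] 85.02369689941406
z1 bins from 20: .........#########.......#######################################
[([352.0, 250.0], 9330), ([284.0, 209.0], 18), ([309.0, 212.0], 23), ([227.0, 219.0], 300), ([317.0, 212.0], 23), ([20.0, 304.0], 399), ([68.0, 316.0], 654), ([54.0, 361.0], 5695), ([302.0, 348.0], 32), ([327.0, 376.0], 422), ([154.0, 375.0], 282), ([137.0, 391.0], 610), ([311.0, 389.0], 594), ([259.0, 395.0], 130), ([279.0, 392.0], 23), ([207.0, 397.0], 58), ([194.0, 398.0], 16)]
```

View pics/z1.png

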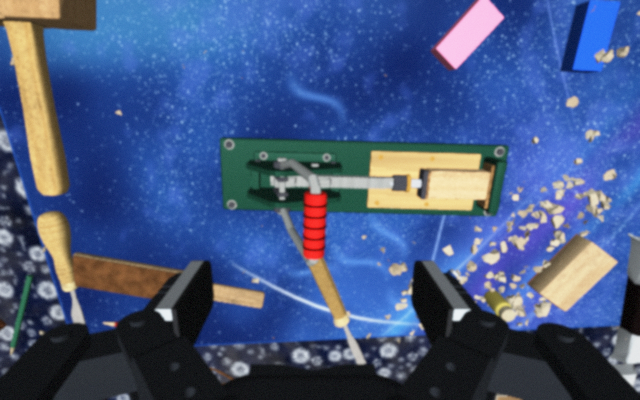

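View pics/z_top.png

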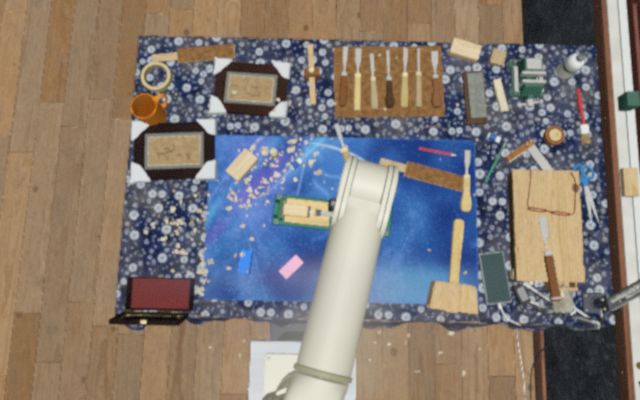

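The lever is back at its initial position (bar centre within 1 mm of the first measurement). The blank is held between foot and cork, and the top-view difference shows changes only at the arm, the clamp and the blank's old place. Handing in.

```bash
python3 -c "
from workcell import manip
print(manip.hand_in())"
```

```text
the job is handed in; nothing more can be done
None
```

I laid the blank flat on the clamp bed, lengthwise between the jaws, let go of it, and pumped the lever for nine strokes. I then returned the lever to rest, released it, and handed in at about 38 s.

**Grip force:** the wrist force along the pull grew by about 1.2, 3.0 and 5.3 N over the last three pulls. The foot's spring had shortened by 2.9, 7.7 and 12.2 mm, which gives 1.4, 3.8 and 6.0 N. The two measures differ by up to 0.8 N, but both put the final grip inside the 5 to 7.5 N window. One more tooth would have gone above it.

**Last checks:** the lever bar was within 1 mm of where it started. The wrist picture showed the blank between the foot and the cork with the gripper clear. The top view showed no change to the other tools it could see; the arm hid a strip beside and below the clamp.

**What did not go smoothly:**
- **Stop contact:** the last pull first fell short of the tooth. When I pushed on, the lever pressed its end stop and the force reached about 23 N for a moment.
- **Extra pull:** I eased the lever back partway and pulled it again without resetting the pawl, to re-measure. The rod pictures show this added no tooth.
- **Idle readings:** idle pulls read about 4 N along the lever's path instead of the stated 1 to 3 N. I put this down to friction in the grip and sensor bias.

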